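Mount the camera on the desk stand and hold its column raised

TASK

Lower the little camera, without dropping it, into the quick-release clamp on the stand's side arm so that its plate sits fully home and the lens looks away from the column, then swing the clamp's orange lever shut to trap the plate. Next pinch the black grip on top of the column so that its orange release button is squeezed in, pull the column straight up past the first stop to the second stop (as far as it goes), and finish still holding the grip squeezed with the column up there, as it sinks when let go and I am about to tighten the collar screw. Leave everything else on the desk where it is.

Things in the scene. Friction and masses are not known exactly. Their poses are not given: they have to be found in the camera images.
- cam_center (a point): small silver camera, body 30 mm deep (its x) x 44 wide (y) x 42 tall, fixed on a dark plate 46 (x) x 54 (y) x 10 mm with bevelled lower edges; about 0.13 kg. This point is the centre of the camera body, 31 mm above the plate's underside and 21 mm below the camera's top. x points out of the lens, z up. The flanks, 44 mm apart along y, are flat and free to grip
- cam_lens (a point): front of the camera's round black lens barrel (25 mm across), 23 mm ahead (+x) of the camera's centre plane and 4 mm above its centre
- clamp_pocket (a point): quick-release clamp: dark block 66 (x) x 74 (y) x 15 mm on the stand's side arm, 105 mm out from the column. Its open-topped pocket is 49 (x) x 57 (y), 8 mm deep; a seated plate stands 2 mm proud. This point: centre of the pocket floor, 159 mm above the desk with the column down. x points away from the column, z up. Seated, the camera's centre is 31 mm above it, lens along +x
- lever_hinge (a point): upright pin of the clamp's lever, 40 mm beyond (+x of the pocket) the pocket's centre, 15.5 mm above the pocket floor
- lever_knob (a point): centre of the orange upright finger knob at the end of the lever, 14 mm across, 20 mm tall; its top is 8 mm above this point and the arm's top 5 mm below it. It is 58 mm from the lever's pin
- clamp_lever (a joint): lever angle about its upright pin: 0 fully open (arm 0.33 rad clockwise of the pocket's x, seen from above), growing anticlockwise to 1.90 fully shut (arm along the pocket's +y). Light friction, about 1 N at the knob; stays where left. Starts between 0 and 0.4, clear of the pocket. Shutting it brings a cam lobe 1.5 mm above the plate's front lip; it fouls a plate not fully seated
- grip_center (a point): centre of the black squeeze grip on top of the column: block 30 (x) x 26 (y) mm, from 28 mm below to 26 mm above this point, open above; 196 mm above the desk with the column down. Axes as the pocket's. The orange release button (20 mm along x, 25 tall) stands 6 mm out of its -y face: 32 mm wide across y, 27 pressed. Side arm along +x, its top 31 mm below this point. The stand's foot does not move
- release_button (a joint): travel of the orange release button: 0 out, 0.005 m fully in; the spring takes about 4 N. While it is less than about 3.5 mm in, a catch locks the column at 0 and at the first stop
- column (a joint): height of the telescoping column: 0 down and caught, 0.045 m first stop (caught too if the button is out), 0.090 second stop, a solid end of travel without a catch. With the button in, 8 to 9 N lifts it, camera included; it sinks when let go. A black ring on the bare tube marks the first stop, a red ring the second, each appearing just above the stand's collar
- pill_bottle_mid (a point): white pill bottle with orange band and blue cap, 64 mm wide, about 115 mm tall; this point is at half its height. To be left alone
- mug_mid (a point): blue mug, 92 mm tall; this point is at half its height. To be left alone
- glasses_case_mid (a point): lilac spectacle case, 68 x 165 x 43 mm; this point is at half its height. To be left alone
- hairbrush_mid (a point): pink hairbrush lying on the desk; this point is at half its height. To be left alone
- cream_jar_mid (a point): small white cream jar with pink lid, 52 mm wide, 45 mm tall; this point is at half its height. To be left alone
- spare_plate_mid (a point): bare spare quick-release plate, 46 x 54 x 10 mm, dark steel with cork face, no camera on it; this point is at half its height. To be left alone

How it is judged (in metres and radians):
On the way, in this order (a step that is already met when the one before it is completed fails the run):
1. the camera sits fully home in the clamp's pocket, lens away from the column (z of cam_center in the frame of clamp_pocket between 0.028 and 0.0335 m and horizontal distance between cam_center and clamp_pocket below 0.005 m and x of cam_lens in the frame of clamp_pocket above 0.015 m and angle between cam_center's own z axis and vertical below 0.1 rad), for 0.2 s.
2. the clamp lever is swung shut over the seated plate (all of step 1 and value of joint clamp_lever above 1.7 rad), for 0.2 s.
3. the column, camera clamped on it, is pulled up to the second stop (all of step 2 and value of joint column above 0.084 m), for 0.2 s.
At the end, for the whole second after the job is handed in: Plate home in the pocket (2.5 mm in height, 5 mm sideways, level), lens away from the column, lever shut (over 1.7 of 1.9 rad), column within 6 mm of the second stop and held by the fingers at the grip (within 35 mm), over 3 N, button over 3.5 mm in (all of step 3 and value of joint release_button above 0.0035 m and contact force between the fingers and column above 3 N and distance between the grasp point and grip_center below 0.035 m); the arm keeps its last pose, push and grip.
It fails at once if the camera is dropped (falls faster than 0.5 m/s out of the fingers) (linear speed of camera above 0.5 m/s and contact force between the fingers and camera below 0.1 N).
It fails at once if something else on the desk is moved more than 30 mm or tipped over (distance of any of pill_bottle_mid, mug_mid, glasses_case_mid, hairbrush_mid, cream_jar_mid, spare_plate_mid from where it was at the start of the episode above 0.03 m or angle between any of pill_bottle_mid, mug_mid, glasses_case_mid, hairbrush_mid, cream_jar_mid, spare_plate_mid's own z axis and vertical above 0.5 rad).
It also fails if it takes over 67 s, if anything falls off the work surface, if the arm or the gripper's body presses on something with over 40 N, if the wrist force passes 120 N, or if a joint passes its speed limit or range.

ROBOT

A 6-joint arm with a two-finger parallel gripper is mounted at the origin on the work surface. World frame = base frame: x ahead of the robot, y to its left, z up, the work surface at z = 0. Lengths are in mm, angles in degrees, forces in N, time in s.
With the tool pointing down it reaches from about 350 to 850 mm from the base axis. Payload 8.1 kg.
Tool frame: the origin (TCP) lies midway between the tips of the shut fingers; the grasp point (between the pads) lies 19 mm behind it; z points along the fingers, x is the direction in which the jaws open and shut, and the axes are right-handed (so a half turn about z gives the same grasp; the last joint's range is limited). The gripper opens to 85 mm and grips with 20 to 120 N. Pads are 22 mm wide; open, the fingers measure 114 mm over their backs; the gripper's body (76 mm by 85 mm) begins 54 mm behind the grasp point. The pads swing forward as they close: fully open they stand 13 mm farther back than shut.
Start: joints at [59.164, 7.471, 85.268, -0, 87.261, -4.893], TCP at [262.471, 539.55, 231.292] pointing down, gripper open.
Joint ranges: [-169.43, 169.43], [-51.17, 129.36], [1.28, 143.12], [-76.62, 256.62], [0, 156.53], [-152.29, 152.29]. Speed limits (degrees/s): [136.94, 136.94, 159.86, 180, 180, 180].

INTERFACE

Orientations are given as [roll, pitch, yaw] about the fixed x, y, z axes, in that order (R = Rz(yaw) Ry(pitch) Rx(roll)).
In Python, from bench import monitor, cams, r gives the robot as it stands.
- The arm moves only by the tool jog_arm, never from a script. Its arguments are lists of equal length, an entry for each row: "offset": the shift along the tool's x, y, z in mm, a list of three; "delta_rot": the turn, a rotation vector about the tool's x, y, z in degrees, a list of three; "jaw": the opening in per cent of the stroke, from 0 (shut) to 100 (fully open). In form: {"offset": [[x, y, z], ...], "delta_rot": [[rx, ry, rz], ...], "jaw": [jaw, ...]}. A call has 1 to 20 rows; each row shifts and turns the pose as measured when the row begins, along the tool's axes as they then stand; what a row does not reach is not made up. A row lasts 1/10 s, in which the tool goes at most 50 mm and 8.59 degrees, less where a joint would pass 70% of its speed; a pose out of reach is approached as far as the arm can. A call is refused whole if a number of a shift passes 50 or a number of a turn 8.59, either way. A call with a gripper value outside its range is refused whole. The fingers move at their own pace and stop on an object; "newtons" is the grip in N (left out, the last holds). Time passes only in rows, so rows that do not move let the fingers close. It gives the time, the measured TCP pose, the force and the opening at its end, in the units of the state.
- monitor.sense(): the state, without advancing time (a new reading comes with each control period).
- cams.snapshot(name): name is "scene" or "top" or "wrist"; returns (picture, depth): 480x640x3 uint8, red, green, blue; 480x640 float32, mm along the optical axis (not along the pixel's ray), 0 where there is no reading.
- cams.camera_model(name): a dict with "K" (3x3 intrinsics, pixels), "camera_from_world" (4x4, takes a point from world to camera coordinates). Camera axes: x right, y down, z forward; pixel columns grow to the right and rows downward; lengths in mm; the calibration is good to about 2 mm. A picture is of the moment at which its call begins: read the wrist's pose just before it. camera_model takes no time and is no camera call; for the wrist camera it gives the pose at the moment of the call.
- r.hand_in(): hands the job in, once; it reports no verdict.
The state is a dict: "time": time; "joint_pos": joint angles; "qd": joint speeds; "joint_efforts": joint torques, N m; "tool_pos": TCP position; "tcp_rot": TCP orientation; "ft_force": force on the tool from outside, world axes, zero at the start; "wrist_torque": the same for the moment, N m; "finger_gap": finger opening in mm.
Only numpy, scipy, OpenCV 4.12 (cv2) and the standard library are available. Lean on these libraries where they do the work, as an engineer would, in place of code of your own. Each camera call takes 0.05 s, during which the arm holds its last target.

## Working session

There is one attempt and no reset: what is moved stays moved. The work goes in short steps, Python scripts to look and compute and a tool call to move; the robot and the scene stay as the last step left them, time stands still between calls to the robot, and variables do not carry over. Pictures are saved under pics/ and viewed, and the job is handed in when it is done.

Besides the shell and the picture viewer there is one more tool, called after "Request:" in YAML: its name, and indented under it one key for each argument. jog_arm: Moves the arm, as the interface text tells. Its arguments: {"type":"object","properties":{"offset":{"type":"array","items":{"type":"array","items":{"type":"number"}}},"delta_rot":{"type":"array","items":{"type":"array","items":{"type":"number"}}},"jaw":{"type":"array","items":{"type":"number"}},"newtons":{"type":"number"}},"required":["offset","delta_rot","jaw"]}

```bash
ls; mkdir -p pics; python3 - <<'E'
from bench import monitor,cams,r
import cv2,numpy as np
print(monitor.sense())
for n in ["scene","top","wrist"]:
    m=cams.camera_model(n);print(n,np.round(m["K"],1).tolist(),np.round(m["camera_from_world"],3).tolist())
    p,d=cams.snapshot(n);cv2.imwrite(f"pics/{n}0.png",p[:,:,::-1]);np.save(f"pics/{n}0d.npy",d)
E
```

```text
pics
{'time': 0.0, 'joint_pos': array([ 5.91636850e+01,  7.51370242e+00,  8.53299407e+01,  1.01577576e-03,
        8.72622667e+01, -4.89290567e+00]), 'qd': array([-0.05462716, -0.03667844,  0.06188698, -0.02238155,  0.00939736,
        0.03594159]), 'joint_efforts': array([ 3.23060622e-04, -5.69400179e+01, -5.00548804e+01,  2.98228292e-05,
        1.44785739e-02,  6.09049084e-05]), 'tool_pos': array([262.1765461 , 539.07018174, 230.25275604]), 'tcp_rot': array([-1.79989956e+02,  1.05437402e-01,  6.40565505e+01]), 'ft_force': array([ 0.04794257,  0.78114141, -0.32337383]), 'wrist_torque': array([-0.03018378,  0.01790457, -0.00659782]), 'finger_gap': 85.12711391904915}
scene [[474.6, 0.0, 330.6], [0.0, 474.6, 239.4], [0.0, 0.0, 1.0]] [[-0.264, 0.964, 0.014, 136.278], [0.741, 0.212, -0.637, -355.43], [-0.617, -0.158, -0.771, 1490.256], [0.0, 0.0, 0.0, 1.0]]
top [[620.9, 0.0, 324.4], [0.0, 620.9, 248.9], [0.0, 0.0, 1.0]] [[-0.04, -0.999, -0.004, 35.891], [-0.978, 0.04, -0.205, 576.068], [0.205, -0.005, -0.979, 1470.394], [0.0, 0.0, 0.0, 1.0]]
wrist [[352.4, 0.0, 329.3], [0.0, 352.4, 238.9], [0.0, 0.0, 1.0]] [[0.438, 0.899, -0.001, -598.067], [0.862, -0.419, 0.286, -36.54], [0.256, -0.126, -0.958, 378.52], [0.0, 0.0, 0.0, 1.0]]
```

View pics/scene0.png

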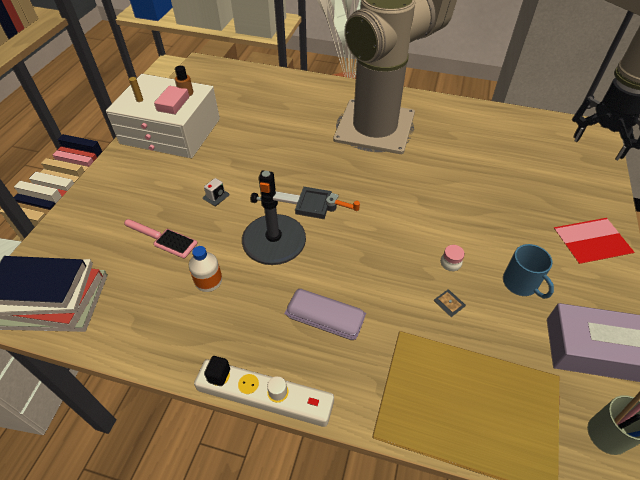

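View pics/top0.png

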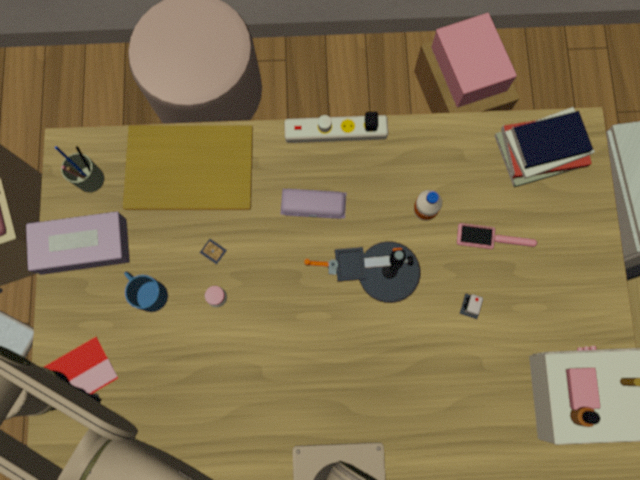

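View pics/wrist0.png

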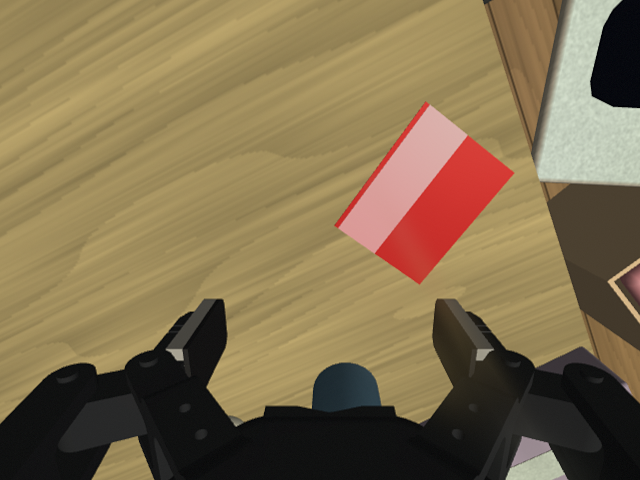

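```bash
cat > h.py <<'E'
import numpy as np,cv2
from bench import monitor,cams,r
def deproj(name,d,px,M=None):
    M=M or cams.camera_model(name);K=M["K"];T=np.linalg.inv(M["camera_from_world"])
    px=np.atleast_2d(px);z=d[px[:,1].astype(int),px[:,0].astype(int)]
    c=np.c_[(px[:,0]-K[0,2])/K[0,0]*z,(px[:,1]-K[1,2])/K[1,1]*z,z,np.ones(len(z))]
    return (c@T.T)[:,:3]
def cloud(name,d,M=None):
    v,u=np.mgrid[:480,:640];return deproj(name,d,np.c_[u.ravel(),v.ravel()],M).reshape(480,640,3)
def plane(name,px,h,M=None):
    M=M or cams.camera_model(name);K=M["K"];T=np.linalg.inv(M["camera_from_world"])
    px=np.atleast_2d(px).astype(float);c=np.c_[(px[:,0]-K[0,2])/K[0,0],(px[:,1]-K[1,2])/K[1,1],np.ones(len(px))]
    dd=c@T[:3,:3].T;o=T[:3,3];s=(h-o[2])/dd[:,2];return o+dd*s[:,None]
def proj(name,P,M=None):
    M=M or cams.camera_model(name);P=np.atleast_2d(P)
    c=np.c_[P,np.ones(len(P))]@M["camera_from_world"].T;q=c[:,:3]@M["K"].T;return q[:,:2]/q[:,2:]
E
python3 - <<'E'
from h import *
a=cv2.imread("pics/top0.png");b=cv2.imread("pics/scene0.png")
A=cv2.resize(a[225:325,295:495],None,fx=4,fy=4,interpolation=cv2.INTER_CUBIC)
B=cv2.resize(b[150:260,190:380],None,fx=4,fy=4,interpolation=cv2.INTER_CUBIC)
cv2.imwrite("pics/tz.png",A);cv2.imwrite("pics/sz.png",B)
d=np.load("pics/top0d.npy");print((d==0).mean())
C=cloud("top",d)
for n,(u0,u1,v0,v1) in dict(cam=(455,490,285,325)).items():
    c=C[v0:v1,u0:u1].reshape(-1,3);
    for lo,hi in[(3,15),(35,60)]:
        m=c[(c[:,2]>lo)&(c[:,2]<hi)];print(n,lo,len(m),m.mean(0),m.min(0),m.max(0))
print(deproj("top",d,[[398,255],[350,263],[318,264],[308,263],[333,267],[472,304],[475,300]]))
E
```

```text
0.004072265625
cam 3 260 [ 427.01506067 -346.10521688    6.73809164] [ 380.81681503 -398.58891067    3.00266501] [ 482.19522254 -306.92394339   14.82292413]
cam 35 274 [ 428.18105841 -343.83469221   49.07392693] [ 403.54377992 -368.99251951   35.1848718 ] [ 452.14670624 -321.00614889   57.63573336]
[[ 522.60174739 -147.22474215  222.78031251]
 [ 520.57914054  -44.1747441   160.39623615]
 [ 518.78579246   28.95050848  173.79611375]
 [ 519.13597092   51.14447006  189.22774889]
 [ 509.04786603   -4.55202252  181.95053307]
 [ 426.92102687 -339.6589312    54.54841719]
 [ 436.70312711 -348.57001272   51.3868056 ]]
```

View pics/tz.png

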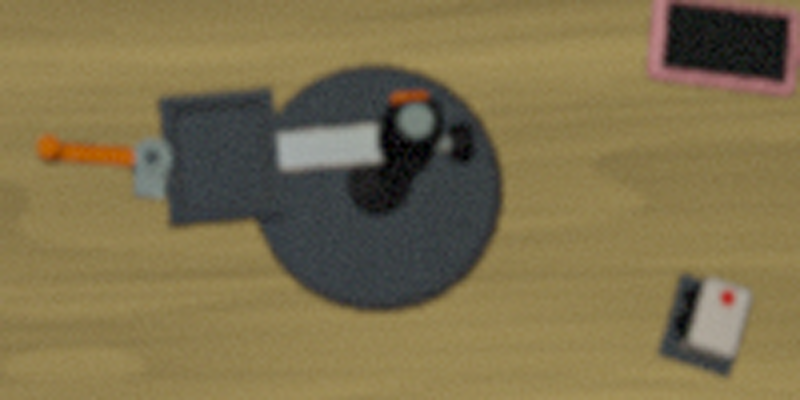

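View pics/sz.png

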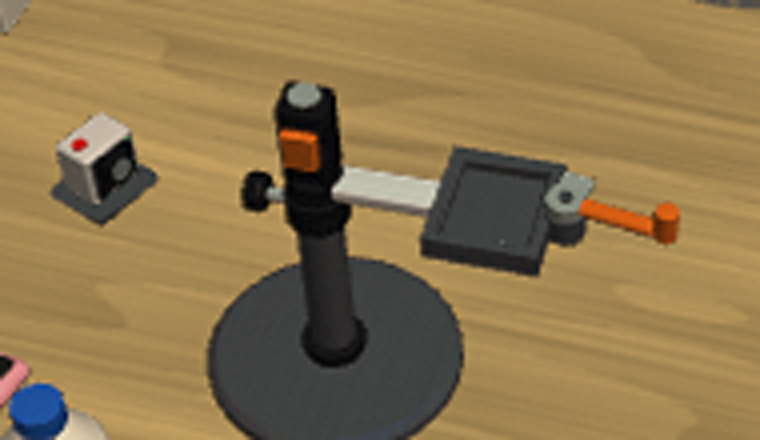

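Request:
jog_arm:
  offset:
    - [-28, 33, -10]
    - [-28, 33, -10]
    - [-28, 33, -10]
    - [-28, 33, -10]
    - [-28, 33, -10]
    - [-28, 33, -10]
    - [-28, 33, -8]
    - [-28, 33, -8]
    - [-28, 33, -8]
    - [-28, 33, -8]
    - [-28, 33, -6]
    - [-28, 33, -4]
    - [-28, 33, -4]
    - [-28, 33, -4]
    - [-20, 26, -3]
    - [0, 0, 0]
  delta_rot:
    - [0, 0, 0]
    - [0, 0, 0]
    - [0, 0, 0]
    - [0, 0, 0]
    - [0, 0, 0]
    - [0, 0, 0]
    - [0, 0, 0]
    - [0, 0, 0]
    - [0, 0, 8.5]
    - [0, 0, 0]
    - [0, 0, 0]
    - [0, 0, 0]
    - [0, 0, 0]
    - [0, 0, 0]
    - [0, 0, 0]
    - [0, 0, 0]
  jaw: [100, 100, 100, 100, 100, 100, 100, 100, 100, 100, 100, 100, 100, 100, 100, 100]

```text
time: 1.75
tool_pos: [489.9, -81.7, 343.5]
tcp_rot: [-180.0, 0.6, 55.4]
ft_force: [0.0, 0.6, -0.4]
finger_gap: 85.5
```

Request:
jog_arm:
  offset:
    - [0, 0, 0]
    - [0, 0, 0]
    - [0, 0, 0]
    - [0, 0, 0]
    - [0, 0, 0]
    - [0, 0, 0]
    - [30, -35, 0]
    - [0, 0, 0]
    - [0, 0, 0]
  delta_rot:
    - [0, 0, 8.5]
    - [0, 0, 8.5]
    - [0, 0, 8.5]
    - [0, 0, 8.5]
    - [0, 0, 8.5]
    - [0, 0, 8.5]
    - [0, 0, 0]
    - [0, 0, 0]
    - [0, 0, 0]
  jaw: [100, 100, 100, 100, 100, 100, 100, 100, 100]

```text
time: 2.65
tool_pos: [516.1, -41.2, 339.7]
tcp_rot: [179.7, 0.7, 3.5]
ft_force: [-0.3, -0.3, 0.5]
finger_gap: 85.6
```

```bash
python3 - <<'E'
from h import *
import pickle
s=monitor.sense();M=cams.camera_model("wrist");p,d=cams.snapshot("wrist")
print(s["tool_pos"],s["tcp_rot"],s["joint_pos"])
pickle.dump((M,p,d,s),open("pics/w1.pkl","wb"));cv2.imwrite("pics/w1.png",p[:,:,::-1])
E
```

```text
[516.11428073 -41.17050415 339.65351526] [179.72249291   0.72476453   3.45623812] [ -9.92617472  -5.74161483  87.42721811  -0.44311622  98.95499464
 -13.45069623]
```

View pics/w1.png

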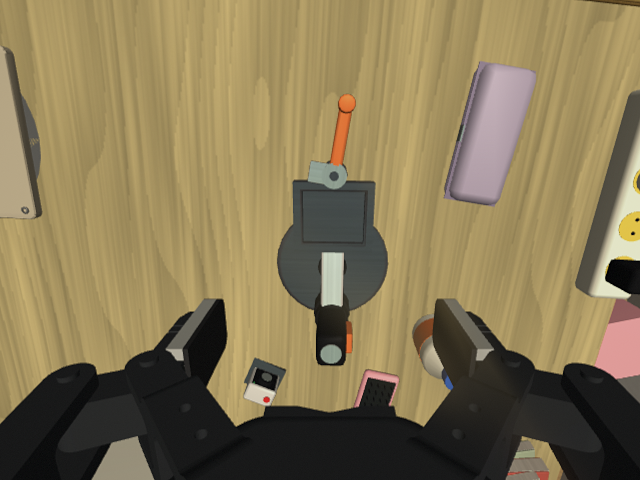

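```bash
python3 - <<'E'
from h import *
import pickle
M,p,d,s=pickle.load(open("pics/w1.pkl","rb"))
C=cloud("wrist",d,M)
# block top by depth
m=((C[...,2]>160)&(C[...,2]<172)); v,u=np.mgrid[:480,:640]
hsv=cv2.cvtColor(p,cv2.COLOR_RGB2HSV)
m&=(u>285)&(u<385)&(v>175)&(v<250)&(p.max(2)<110)
print(m.sum(),np.median(C[...,2][m]))
blk=((C[...,2]>140)&(u>285)&(u<385)&(v>170)&(v<252)&(p.max(2)<95)).astype(np.uint8)
fl=((C[...,2]>155)&(C[...,2]<162.5)&(u>285)&(u<385)&(v>178)&(v<250)&(p.max(2)<95)).astype(np.uint8)
for n,mm,h in(("block",blk,167),("floor",fl,159)):
    c=max(cv2.findContours(mm,0,2)[0],key=cv2.contourArea);
    w=plane("wrist",c[:,0,:],h,M)[:,:2].astype(np.float32)
    print(n,cv2.minAreaRect(c),cv2.minAreaRect(w))
# orange
o=((hsv[...,0]<14)&(hsv[...,1]>200)&(hsv[...,2]>150)&(u<400)&(v<180)&(v>80)).astype(np.uint8)
k=o&(v<113);ys,xs=np.nonzero(k);print("orange px",xs.min(),xs.max(),ys.min(),ys.max())
print("knob top",plane("wrist",[(347,102)],187,M))
kk=(C[...,2]>180)&(o>0)&(v<113);print("knob cloud",C[kk].mean(0),C[kk][:,2].max(),C[kk].min(0),C[kk].max(0))
print("hinge",deproj("wrist",d,[(334,176)],M))
print("grip top",deproj("wrist",d,[(331,354)],M))
g=(C[...,2]>190)&(u>300)&(u<365)&(v>290)&(v<375);print("grip",C[g].min(0),C[g].max(0))
for z0,z1 in((195,215),(215,222),(222,240)):
  q=C[g&(C[...,2]>z0)&(C[...,2]<z1)]; print(z0,len(q),q.min(0),q.max(0)) if len(q) else 0
I=cv2.resize(p[80:260,260:410,::-1],None,fx=4,fy=4,interpolation=cv2.INTER_CUBIC)[:,:600];cv2.imwrite("pics/w1z.png",I[:600])
I=cv2.resize(p[240:420,220:420,::-1],None,fx=3,fy=3,interpolation=cv2.INTER_CUBIC);cv2.imwrite("pics/w1y.png",I)
E
```

```text
2300 166.02818739957928
block ((333.5, 215.5), (71.0, 81.0), 90.0) ((516.3872680664062, -42.819488525390625), (73.71212005615234, 66.66681671142578), 3.279999017715454)
floor ((333.0, 216.5), (51.0, 62.0), 90.0) ((516.87060546875, -44.976131439208984), (57.69858932495117, 49.08147048950195), 3.564890146255493)
orange px 339 352 109 111
knob top [[521.48712157  54.25382501 187.        ]]
knob cloud [525.67827147  49.21994279 189.38501586] 189.3850158647719 [525.67827147  49.21994279 189.38501586] [525.67827147  49.21994279 189.38501586]
hinge [[515.08418096  -4.3757735  179.60797651]]
grip top [[ 521.8485848  -149.96702423  221.79668193]]
grip [ 507.53730829 -162.88899004  190.09165435] [540.54362915  31.32187877 481.32856714]
195 528 [ 507.53730829 -158.04488081  195.04429622] [ 540.54362915 -132.5678656   214.97968974]
215 614 [ 508.18952385 -162.88899004  215.04895555] [ 534.5616233  -133.28055939  221.99759843]
222 296 [ 512.69612143 -159.39628505  222.00165056] [ 530.27276067 -138.008382    224.91116846]
```

View pics/w1z.png

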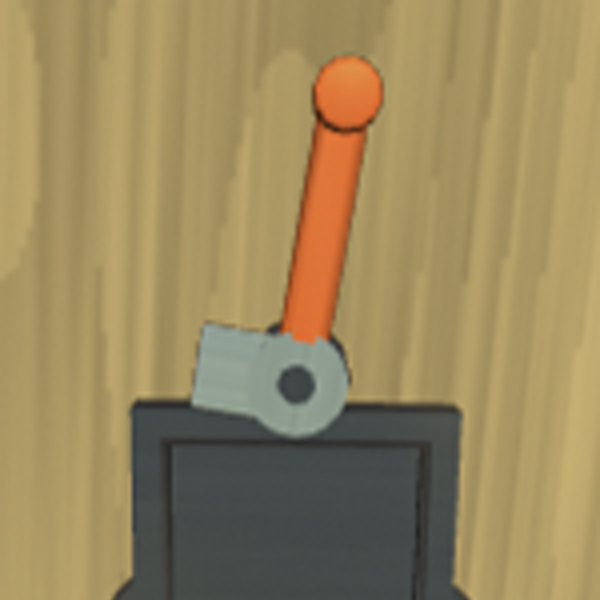

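View pics/w1y.png

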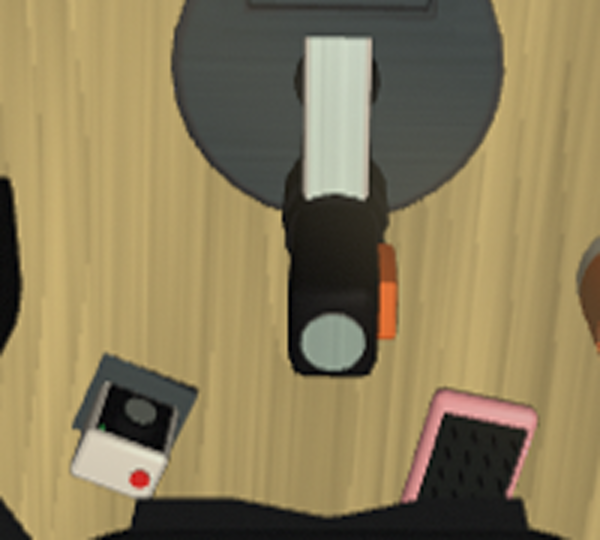

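Request:
jog_arm:
  offset:
    - [-13, 37, 5]
    - [-13, 37, 5]
    - [-13, 37, 10]
    - [-13, 37, 15]
    - [-13, 37, 20]
    - [-13, 37, 20]
    - [-13, 37, 20]
    - [-13, 37, 20]
    - [0, 0, 0]
    - [0, 0, 0]
    - [0, 0, 0]
    - [0, 0, 0]
  delta_rot:
    - [0, 0, 0]
    - [0, 0, 0]
    - [0, 0, 0]
    - [0, 0, 0]
    - [0, 0, 0]
    - [0, 0, 0]
    - [0, 0, 0]
    - [0, 0, 0]
    - [0, 0, 8.5]
    - [0, 0, 8.5]
    - [0, 0, 1.5]
    - [0, 0, 0]
  jaw: [100, 100, 100, 100, 100, 100, 100, 100, 100, 100, 100, 100]

```text
time: 3.9
tool_pos: [419.1, -356.3, 222.6]
tcp_rot: [179.6, 0.5, -15.6]
ft_force: [0.7, -0.3, 0.5]
finger_gap: 85.6
```

```bash
python3 - <<'E'
from h import *
import pickle
s=monitor.sense();M=cams.camera_model("wrist");p,d=cams.snapshot("wrist")
print(s["tool_pos"],s["tcp_rot"],s["joint_pos"])
pickle.dump((M,p,d,s),open("pics/w2.pkl","wb"));cv2.imwrite("pics/w2.png",p[:,:,::-1])
E
```

```text
[ 419.11899298 -356.28777415  222.57126016] [179.64878027   0.51206078 -15.56303858] [-45.33570147   0.30303768  93.67518737  -0.56030019  86.29202084
 -29.73667811]
```

View pics/w2.png

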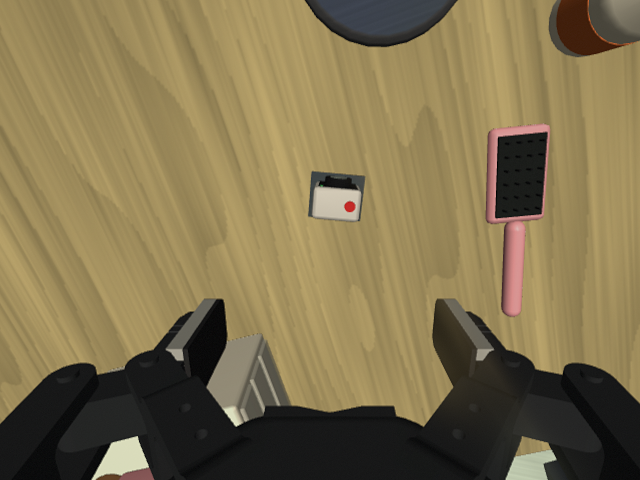

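```bash
cat > camm.py <<'E'
from h import *
import pickle,sys
M,p,d,s=pickle.load(open(sys.argv[1],"rb"))
C=cloud("wrist",d,M);v,u=np.mgrid[:480,:640]
win=(u>290)&(u<385)&(v>160)&(v<235)
m=(win&(C[...,2]>48)&(C[...,2]<58)&(p.min(2)>90)|(win&(C[...,2]>48)&(p[...,0]>140)&(p[...,1]<90))).astype(np.uint8)
c=max(cv2.findContours(m,0,2)[0],key=cv2.contourArea)
w=plane("wrist",c[:,0,:],52,M)[:,:2].astype(np.float32)
print("top",cv2.minAreaRect(c),cv2.minAreaRect(w),np.median(C[...,2][m>0]))
q=(win&(C[...,2]>3)).astype(np.uint8);c=max(cv2.findContours(q,0,2)[0],key=cv2.contourArea);print("all px",cv2.minAreaRect(c))
pl=(win&(C[...,2]>4)&(C[...,2]<14));w=plane("wrist",np.c_[u[pl],v[pl]],10,M)[:,:2].astype(np.float32);print("plate",cv2.minAreaRect(w))
cv2.imwrite("pics/w2z.png",cv2.resize(p[155:245,280:400,::-1],None,fx=6,fy=6,interpolation=cv2.INTER_CUBIC))
E
python3 camm.py pics/w2.pkl
```

```text
top ((336.1775207519531, 203.63597106933594), (47.78378677368164, 31.85585594177246), 5.440331935882568) ((425.8150329589844, -347.4404602050781), (29.031599044799805, 42.60908126831055), 68.96049499511719) 51.15824134674813
all px ((335.98773193359375, 196.13525390625), (54.140380859375, 46.80698013305664), 5.194429397583008)
plate ((425.9639587402344, -347.7008972167969), (46.40008544921875, 53.949886322021484), 69.34770202636719)
```

View pics/w2z.png

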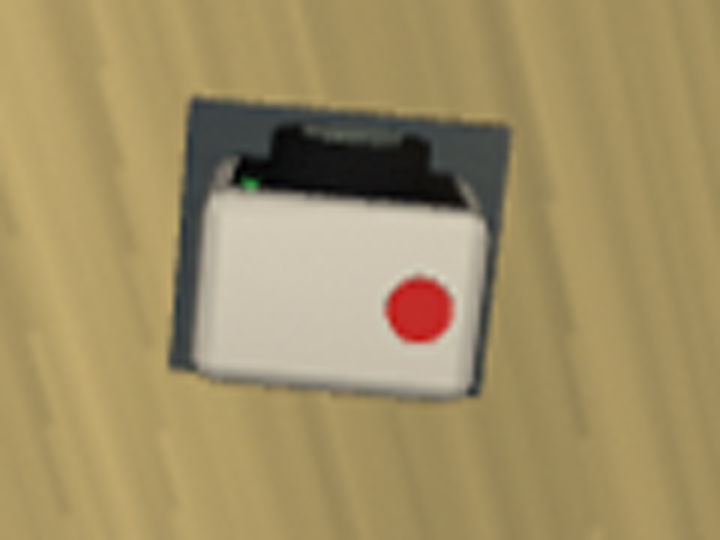

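```bash
cat > go.py <<'E'
from h import *
import sys
from scipy.spatial.transform import Rotation as R
s=monitor.sense();x,y,z,yaw=map(float,sys.argv[1:5])
A=R.from_euler("xyz",s["tcp_rot"],degrees=True);B=R.from_euler("xyz",[180,0,yaw],degrees=True)
print("pos",np.round(s["tool_pos"],1),"rot",np.round(s["tcp_rot"],2),"f",np.round(s["ft_force"],1),"t",round(s["time"],2),"gap",round(s["finger_gap"],1))
print("rotvec(tool)",np.round((A.inv()*B).as_rotvec(degrees=True),2))
dd=np.array([x,y,z])-s["tool_pos"]
print("offset now-frame",np.round(A.inv().apply(dd),1),"offset target-frame",np.round(B.inv().apply(dd),1))
E
python3 go.py 425.9 -347.5 100 -20.8
```

```text
pos [ 419.1 -356.2  222.6] rot [179.64   0.52 -15.51] f [ 0.  -0.7  0.5] t 3.95 gap 85.4
rotvec(tool) [0.38 0.5  5.3 ]
offset now-frame [  5.3 -11.  122.5] offset target-frame [  3.2 -10.6 122.6]
```

Request:
jog_arm:
  offset:
    - [0, 0, 0]
    - [3, -10, 30]
    - [0, 0, 30]
    - [0, 0, 30]
    - [0, 0, 30]
    - [0, 0, 0]
    - [0, 0, 0]
  delta_rot:
    - [0.4, 0.5, 5.3]
    - [0, 0, 0]
    - [0, 0, 0]
    - [0, 0, 0]
    - [0, 0, 0]
    - [0, 0, 0]
    - [0, 0, 0]
  jaw: [100, 100, 100, 100, 100, 100, 100]

```text
time: 4.65
tool_pos: [426.9, -348.8, 103.6]
tcp_rot: [179.9, -0.4, -20.4]
ft_force: [0.2, 0.2, 0.3]
finger_gap: 85.4
```

```bash
python3 go.py 425.9 -347.5 16 -20.8
```

```text
pos [ 426.9 -348.8  103.6] rot [179.87  -0.42 -20.42] f [0.2 0.2 0.3] t 4.65 gap 85.4
rotvec(tool) [ 0.13 -0.42  0.38]
offset now-frame [-2.  -1.  87.6] offset target-frame [-1.4 -0.8 87.6]
```

Request:
jog_arm:
  offset:
    - [-1.4, -0.8, 20]
    - [0, 0, 25]
    - [0, 0, 25]
    - [0, 0, 15]
    - [0, 0, 2]
    - [0, 0, 0]
  delta_rot:
    - [0, -0.4, 0.4]
    - [0, 0, 0]
    - [0, 0, 0]
    - [0, 0, 0]
    - [0, 0, 0]
    - [0, 0, 0]
  jaw: [100, 100, 100, 100, 100, 100]

```text
time: 5.25
tool_pos: [430.6, -352.1, 19.8]
tcp_rot: [179.5, -0.7, -20.8]
ft_force: [-0.2, -0.3, 0.7]
finger_gap: 85.8
```

```bash
python3 go.py 425.9 -347.5 16 -20.8;  python3 - <<'E'
from h import *
import pickle
p,d=cams.snapshot("wrist")
cv2.imwrite("pics/w3.png",p[:,:,::-1])
E
```

```text
pos [ 430.6 -352.1   19.8] rot [179.55  -0.65 -20.81] f [-0.2 -0.3  0.7] t 5.25 gap 85.8
rotvec(tool) [ 0.45 -0.65 -0.01]
offset now-frame [-6.1 -2.7  3.7] offset target-frame [-6.  -2.7  3.8]
```

View pics/w3.png

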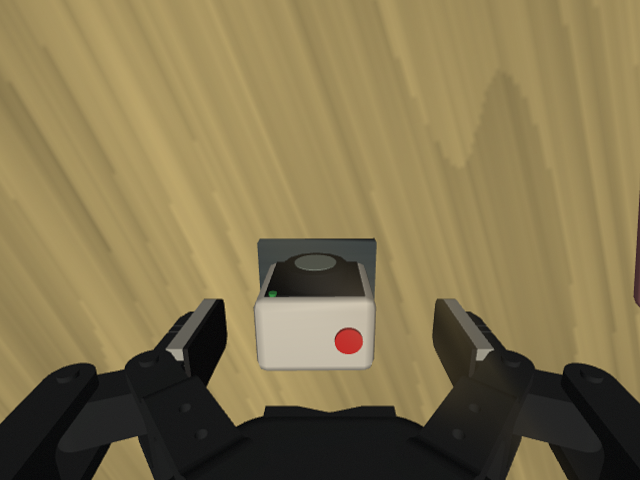

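Request:
jog_arm:
  offset:
    - [-6, -2.7, 1]
    - [0, 0, 0]
    - [0, 0, 0]
  delta_rot:
    - [0.4, -0.6, 0]
    - [0, 0, 0]
    - [0, 0, 0]
  jaw: [100, 100, 100]

```text
time: 5.6
tool_pos: [427.3, -348.8, 22.0]
tcp_rot: [179.9, -0.3, -20.8]
ft_force: [0.1, -0.3, 0.4]
finger_gap: 85.0
```

```bash
python3 go.py 425.9 -347.5 16 -20.8;python3 go.py 425.9 -347.5 16 -20.8
```

```text
pos [ 427.3 -348.8   22. ] rot [179.86  -0.27 -20.81] f [ 0.1 -0.3  0.4] t 5.6 gap 85.0
rotvec(tool) [ 0.14 -0.27 -0.01]
offset now-frame [-1.8 -0.7  6. ] offset target-frame [-1.7 -0.7  6. ]
pos [ 427.3 -348.8   22. ] rot [179.86  -0.27 -20.81] f [ 0.1 -0.3  0.4] t 5.6 gap 85.0
rotvec(tool) [ 0.14 -0.27 -0.01]
offset now-frame [-1.8 -0.7  6. ] offset target-frame [-1.7 -0.7  6. ]
```

Request:
jog_arm:
  offset:
    - [-1.7, -0.7, 5]
    - [0, 0, 0]
    - [0, 0, 0]
    - [0, 0, 0]
    - [0, 0, 0]
    - [0, 0, 0]
    - [0, 0, 0]
    - [0, 0, 0]
  delta_rot:
    - [0.1, -0.2, 0]
    - [0, 0, 0]
    - [0, 0, 0]
    - [0, 0, 0]
    - [0, 0, 0]
    - [0, 0, 0]
    - [0, 0, 0]
    - [0, 0, 0]
  jaw: [100, 60, 40, 40, 40, 40, 40, 40]
  newtons: 30

```text
time: 6.4
tool_pos: [426.5, -348.1, 17.8]
tcp_rot: [179.9, -0.2, -20.8]
ft_force: [0.6, -0.0, -0.1]
finger_gap: 43.8
```

```bash
python3 go.py 425.9 -347.5 16 -20.8;  python3 - <<'E'
from h import *
p,d=cams.snapshot("wrist")
cv2.imwrite("pics/w4.png",p[:,:,::-1])
E
```

```text
pos [ 426.5 -348.1   17.8] rot [ 1.7992e+02 -1.6000e-01 -2.0810e+01] f [ 0.6 -0.  -0.1] t 6.4 gap 43.8
rotvec(tool) [ 0.08 -0.16 -0.01]
offset now-frame [-0.8 -0.3  1.8] offset target-frame [-0.8 -0.3  1.8]
```

View pics/w4.png

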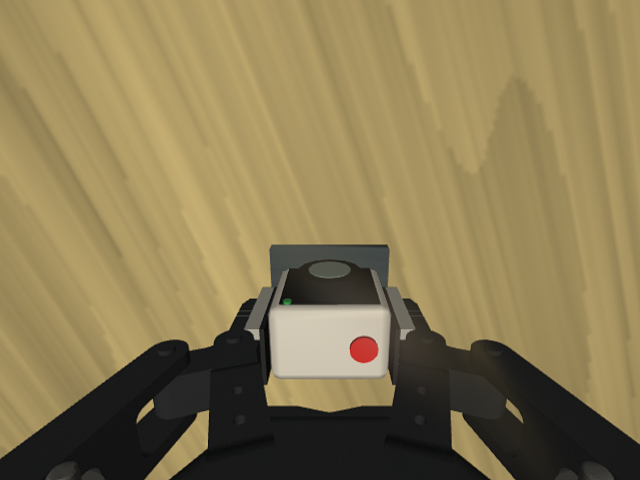

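Request:
jog_arm:
  offset:
    - [0, 0, -10]
    - [0, 0, -20]
    - [0, 0, -30]
    - [0, 0, -35]
    - [0, 0, -35]
    - [0, 0, -35]
    - [0, 0, -35]
    - [0, 0, -35]
    - [0, 0, -35]
    - [0, 0, 0]
    - [0, 0, 0]
  delta_rot:
    - [0, 0, 0]
    - [0, 0, 0]
    - [0, 0, 0]
    - [0, 0, 0]
    - [0, 0, 0]
    - [0, 0, 0]
    - [0, 0, 0]
    - [0, 0, 0]
    - [0, 0, 0]
    - [0, 0, 0]
    - [0, 0, 0]
  jaw: [40, 40, 40, 40, 40, 40, 40, 40, 40, 40, 40]
  newtons: 45

```text
time: 7.55
tool_pos: [423.1, -344.5, 300.8]
tcp_rot: [-179.9, 0.2, -20.8]
ft_force: [-0.3, 0.6, -2.6]
finger_gap: 43.6
```

```bash
python3 go.py 516.6 -44 285 -20.8
```

```text
pos [ 423.1 -344.5  300.8] rot [-1.7993e+02  1.7000e-01 -2.0800e+01] f [-0.3  0.6 -2.6] t 7.55 gap 43.6
rotvec(tool) [-0.07  0.17 -0.  ]
offset now-frame [ -19.3 -314.1   16.2] offset target-frame [ -19.3 -314.2   15.8]
```

Request:
jog_arm:
  offset:
    - [-2, -20, 0]
    - [-2, -35, 0]
    - [-2, -40, 0]
    - [-2, -40, 0]
    - [-3, -40, 0]
    - [-2, -40, 0]
    - [-2, -40, 0]
    - [-2, -35, 0]
    - [-2, -20, 0]
    - [0, 0, 0]
    - [0, 0, 0]
    - [0, 0, 0]
    - [0, 0, 0]
    - [0, 0, 0]
  delta_rot:
    - [0, 0, 0]
    - [0, 0, 0]
    - [0, 0, 0]
    - [0, 0, 0]
    - [0, 0, 0]
    - [0, 0, 0]
    - [0, 0, 0]
    - [0, 0, 0]
    - [0, 0, 0]
    - [0, 0, -8]
    - [0, 0, -8]
    - [0, 0, -8]
    - [0, 0, 0]
    - [0, 0, 0]
  jaw: [40, 40, 40, 40, 40, 40, 40, 40, 40, 40, 40, 40, 40, 40]

```text
time: 8.95
tool_pos: [508.3, -32.4, 279.9]
tcp_rot: [-179.2, 1.9, 3.7]
ft_force: [-0.6, 0.4, -1.5]
finger_gap: 43.6
```

```bash
python3 go.py 516.6 -44 235 3.4
```

```text
pos [508.3 -32.4 279.9] rot [-179.16    1.9     3.72] f [-0.6  0.4 -1.5] t 8.95 gap 43.6
rotvec(tool) [-0.84  1.9   0.31]
offset now-frame [ 9.  12.8 44.5] offset target-frame [ 7.5 12.1 44.9]
```

Request:
jog_arm:
  offset:
    - [8, 12, 10]
    - [0, 0, 20]
    - [0, 0, 20]
    - [0, 0, 0]
    - [0, 0, 0]
  delta_rot:
    - [-0.8, 1.9, 0.3]
    - [0, 0, 0]
    - [0, 0, 0]
    - [0, 0, 0]
    - [0, 0, 0]
  jaw: [40, 40, 40, 40, 40]

```text
time: 9.45
tool_pos: [515.8, -44.6, 226.6]
tcp_rot: [-180.0, 0.1, 2.3]
ft_force: [1.0, 1.1, -1.0]
finger_gap: 43.6
```

```bash
python3 go.py 516.6 -44 215 3.4;python3 - <<'E'
from h import *
import pickle
s=monitor.sense();M=cams.camera_model("wrist");p,d=cams.snapshot("wrist")
pickle.dump((M,p,d,s),open("pics/w5.pkl","wb"));cv2.imwrite("pics/w5.png",p[:,:,::-1])
p,d=cams.snapshot("top");cv2.imwrite("pics/t5.png",cv2.resize(p[215:295,290:420,::-1],None,fx=5,fy=5,interpolation=cv2.INTER_CUBIC))
p,d=cams.snapshot("scene");cv2.imwrite("pics/s5.png",cv2.resize(p[130:240,250:370,::-1],None,fx=5,fy=5,interpolation=cv2.INTER_CUBIC))
E
```

```text
pos [515.8 -44.6 226.6] rot [-1.7996e+02  8.0000e-02  2.2900e+00] f [ 1.   1.1 -1. ] t 9.45 gap 43.6
rotvec(tool) [-0.04  0.08 -1.11]
offset now-frame [ 0.8 -0.5 11.6] offset target-frame [ 0.8 -0.5 11.6]
```

View pics/w5.png

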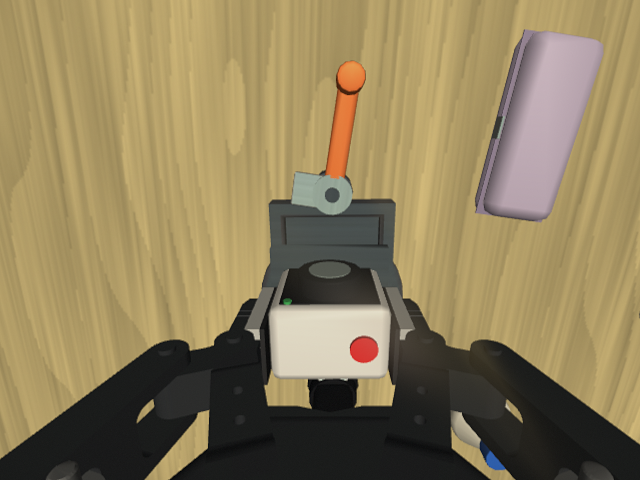

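View pics/s5.png

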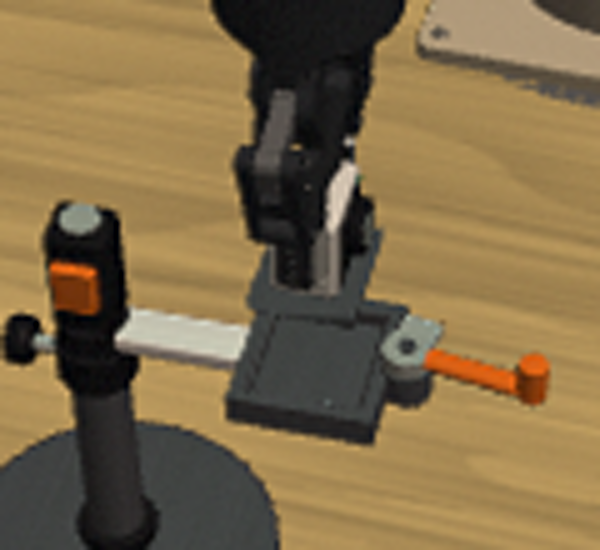

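```bash
python3 - <<'E'
import cv2
a=cv2.imread("pics/w4.png")[225:305,250:410];b=cv2.imread("pics/w5.png")[160:300,250:410]
cv2.imwrite("pics/w4z.png",cv2.resize(a,None,fx=5,fy=5,interpolation=cv2.INTER_CUBIC))
cv2.imwrite("pics/w5z.png",cv2.resize(b,None,fx=5,fy=5,interpolation=cv2.INTER_CUBIC)[:600])
E
```

```text
(no output)
```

View pics/w4z.png

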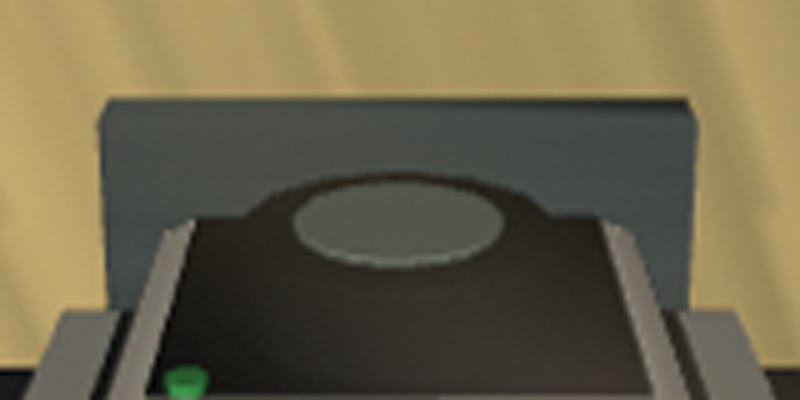

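View pics/w5z.png

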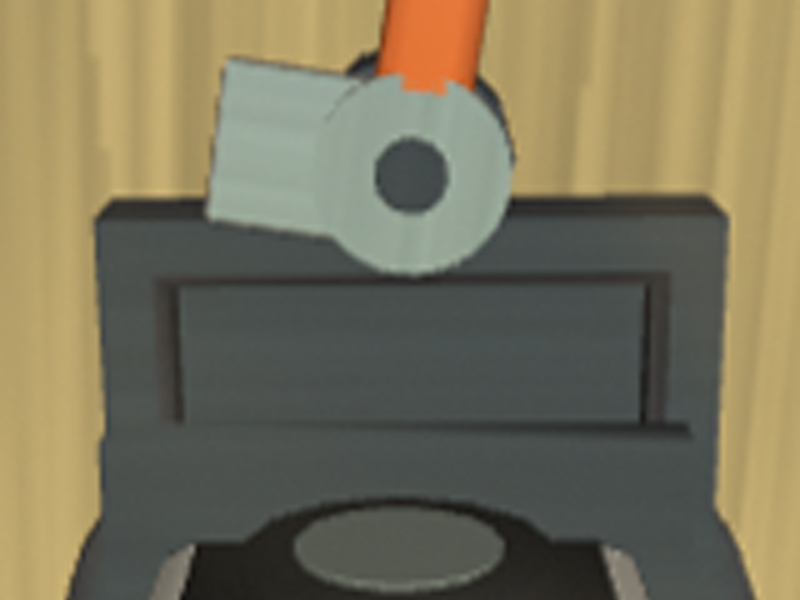

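```bash
python3 - <<'E'
from h import *
import pickle
from scipy.spatial.transform import Rotation as R
M,p,d,s=pickle.load(open("pics/w5.pkl","rb"))
A=R.from_euler("xyz",s["tcp_rot"],degrees=True);t=s["tool_pos"]
tf=lambda P:A.inv().apply(P-t)
print(deproj("wrist",d,[(330,250),(285,250),(380,251),(290,210),(388,225),(276,225)],M)[:,2])
zb=t[2]-17.8
for h in(zb+10,):
    print("plate front top L,R tool:",tf(plane("wrist",[(270,248),(389,248)],h,M)))
P=plane("wrist",[(269.6,203.6),(395.4,203),(281.4,216),(383.6,214.6)],167,M)
print("rim world",P,"\ntool",tf(P))
for a,b,hd in((0,1,33),(2,3,24.5)):
    v=P[b]-P[a];yaw=np.degrees(np.arctan2(v[1],v[0]));mid=(P[a]+P[b])/2
    n=np.array([-v[1],v[0],0])/np.linalg.norm(v);c=mid-n*hd
    print("len",np.linalg.norm(v),"yaw",yaw,"center",c,"tool",tf(c))
print(plane("wrist",[(250+412/5,160+175/5)],179.5,M))
E
```

```text
[217.54527725 218.18429825 218.05430757 166.06274881 167.0822892
 166.50439999]
plate front top L,R tool: [[-27.27677963 -22.9228751    7.85487273]
 [ 25.94133418 -22.93846861   7.7807387 ]]
rim world [[479.08541576 -12.89723426 167.        ]
 [551.92809791  -9.62624393 167.        ]
 [485.93181675 -19.98845609 167.        ]
 [545.67325929 -16.753226   167.        ]] 
tool [[-35.36633186 -33.08714585  59.64611287]
 [ 37.54879042 -33.44825169  59.54479035]
 [-28.80842292 -25.72832446  59.63156365]
 [ 31.01448465 -26.57659169  59.54884001]]
len 72.91608684572407 yaw 2.5711316114574343 center [516.98712537 -44.22851796 167.        ] tool [ 1.25462284 -0.26811237 59.57095244]
len 59.828978514692444 yaw 3.099760193415851 center [517.12736655 -42.83499501 167.        ] tool [ 1.45037142 -1.65492733 59.57169973]
[[515.08468252  -4.34932914 179.5       ]]
```

```bash
python3 go.py 517.4 -43.9 192 3.0
```

```text
pos [516.4 -44.6 227.3] rot [-1.7998e+02 -1.0000e-02  2.3800e+00] f [-0.8  0.4 -1.9] t 9.6 gap 43.4
rotvec(tool) [-0.02 -0.01 -0.62]
offset now-frame [ 1.  -0.6 35.3] offset target-frame [ 1.1 -0.6 35.3]
```

Request:
jog_arm:
  offset:
    - [1, -0.6, 10]
    - [0, 0, 15]
    - [0, 0, 8]
    - [0, 0, 2]
    - [0, 0, 0]
  delta_rot:
    - [0, 0, -0.6]
    - [0, 0, 0]
    - [0, 0, 0]
    - [0, 0, 0]
    - [0, 0, 0]
  jaw: [40, 40, 40, 40, 40]

```text
time: 10.1
tool_pos: [518.3, -43.9, 190.7]
tcp_rot: [180.0, -0.1, 3.0]
ft_force: [-0.6, -0.4, -1.7]
finger_gap: 43.5
```

```bash
python3 go.py 517.4 -43.9 192 3.0;python3 - <<'E'
from h import *
import pickle
s=monitor.sense();M=cams.camera_model("wrist");p,d=cams.snapshot("wrist")
cv2.imwrite("pics/w6z.png",cv2.resize(p[160:300,250:410,::-1],None,fx=5,fy=5,interpolation=cv2.INTER_CUBIC)[:600])
E
python3 go.py 517.4 -43.9 190 3.0
```

```text
pos [518.3 -43.9 190.7] rot [ 1.7999e+02 -1.4000e-01  2.9900e+00] f [-0.6 -0.4 -1.7] t 10.1 gap 43.5
rotvec(tool) [ 0.01 -0.14 -0.01]
offset now-frame [-0.9 -0.  -1.3] offset target-frame [-0.9 -0.  -1.3]
pos [518.3 -43.9 190.9] rot [ 1.7999e+02 -1.4000e-01  2.9900e+00] f [-0.8  0.  -1.3] t 10.15 gap 43.5
rotvec(tool) [ 0.01 -0.14 -0.01]
offset now-frame [-0.9 -0.   0.9] offset target-frame [-0.9 -0.   0.9]
```

View pics/w6z.png

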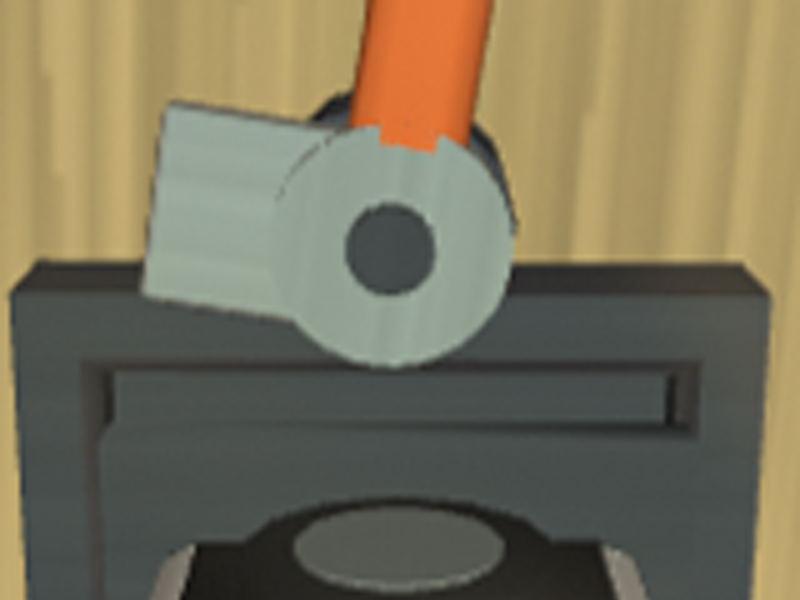

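```bash
python3 - <<'E'
from h import *
from scipy.spatial.transform import Rotation as R
s=monitor.sense();M=cams.camera_model("wrist");A=R.from_euler("xyz",s["tcp_rot"],degrees=True);t=s["tool_pos"]
tf=lambda P:A.inv().apply(P-t)
P=plane("wrist",[(250+82/5,160+361/5),(250+700/5,160+361/5),(250+12/5,160+293/5),(250+768/5,160+297/5)],167,M);print(np.round(P,1),"\n",np.round(tf(P),1))
E
```

```text
[[485.6 -19.7 167. ]
 [545.9 -16.6 167. ]
 [478.8 -13.2 167. ]
 [551.8  -9.9 167. ]] 
 [[-31.5 -25.8  23.8]
 [ 28.9 -25.8  24. ]
 [-37.9 -32.7  23.8]
 [ 35.2 -32.2  24. ]]
```

Request:
jog_arm:
  offset:
    - [-0.7, 0.4, 3]
    - [0, 0, 3]
    - [0, 0, 2]
    - [0, 0, 0]
  delta_rot:
    - [0, -0.1, 0]
    - [0, 0, 0]
    - [0, 0, 0]
    - [0, 0, 0]
  jaw: [40, 40, 40, 40]

```text
time: 10.55
tool_pos: [518.2, -44.5, 183.2]
tcp_rot: [180.0, -0.1, 3.0]
ft_force: [-0.7, 0.4, -1.3]
finger_gap: 43.4
```

```bash
python3 go.py 517.5 -44.3 176.8 3.0
```

```text
pos [518.2 -44.5 183.2] rot [ 1.7997e+02 -1.2000e-01  2.9800e+00] f [-0.7  0.4 -1.3] t 10.55 gap 43.4
rotvec(tool) [ 0.03 -0.12 -0.02]
offset now-frame [-0.7 -0.2  6.4] offset target-frame [-0.7 -0.2  6.4]
```

Request:
jog_arm:
  offset:
    - [-0.7, 0, 2]
    - [0, 0, 2]
    - [0, 0, 2]
    - [0, 0, 1]
    - [0, 0, 0]
  delta_rot:
    - [0, -0.1, 0]
    - [0, 0, 0]
    - [0, 0, 0]
    - [0, 0, 0]
    - [0, 0, 0]
  jaw: [40, 40, 40, 40, 40]

```text
time: 11.05
tool_pos: [517.9, -44.6, 176.9]
tcp_rot: [179.9, -0.1, 3.0]
ft_force: [1.2, 0.2, -1.3]
finger_gap: 43.5
```

```bash
python3 go.py 517.5 -44.3 176.8 3.0;python3 - <<'E'
from h import *
p,d=cams.snapshot("wrist")
cv2.imwrite("pics/w7z.png",cv2.resize(p[160:300,250:410,::-1],None,fx=5,fy=5,interpolation=cv2.INTER_CUBIC)[:600])
p,d=cams.snapshot("scene");cv2.imwrite("pics/s7.png",cv2.resize(p[130:240,250:370,::-1],None,fx=5,fy=5,interpolation=cv2.INTER_CUBIC))
E
```

```text
pos [517.9 -44.6 176.9] rot [ 1.7995e+02 -9.0000e-02  2.9900e+00] f [ 1.2  0.2 -1.3] t 11.05 gap 43.5
rotvec(tool) [ 0.05 -0.09 -0.01]
offset now-frame [-0.4 -0.3  0.1] offset target-frame [-0.4 -0.3  0.1]
```

View pics/w7z.png

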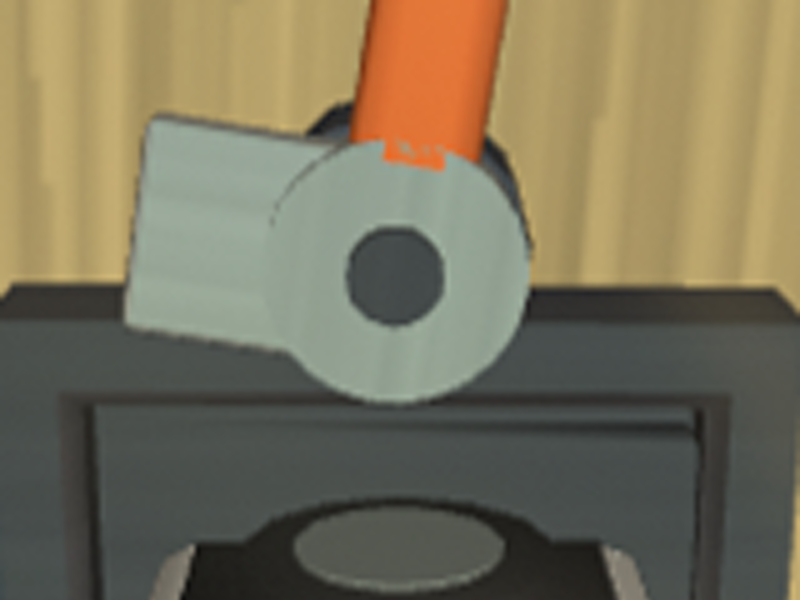

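View pics/s7.png

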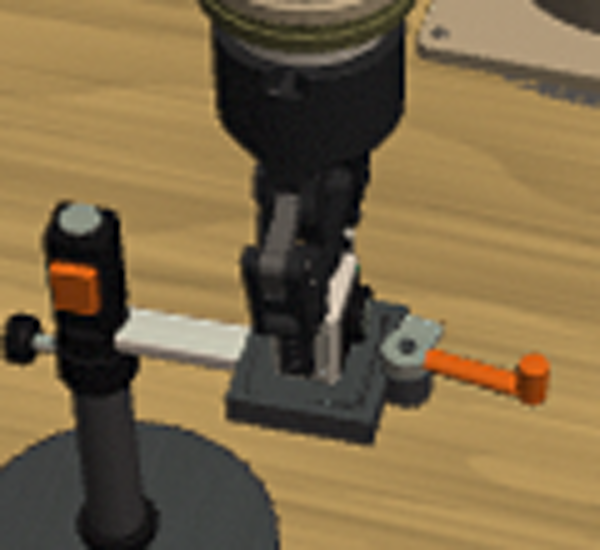

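Request:
jog_arm:
  offset:
    - [0, 0, 1.5]
    - [0, 0, 1.5]
    - [0, 0, 0]
  delta_rot:
    - [0, 0, 0]
    - [0, 0, 0]
    - [0, 0, 0]
  jaw: [40, 40, 40]

```text
time: 11.45
tool_pos: [518.3, -44.6, 177.3]
tcp_rot: [179.9, -0.2, 3.0]
ft_force: [0.6, 1.3, -1.6]
finger_gap: 43.3
```

```bash
python3 go.py 517.5 -44.3 175 3.0
```

```text
pos [518.3 -44.6 177.3] rot [179.92  -0.19   2.99] f [ 0.6  1.3 -1.6] t 11.45 gap 43.3
rotvec(tool) [ 0.08 -0.19 -0.01]
offset now-frame [-0.8 -0.4  2.3] offset target-frame [-0.8 -0.4  2.3]
```

Request:
jog_arm:
  offset:
    - [-0.6, 0, 3]
    - [0, 0, 3]
  delta_rot:
    - [0, 0, 0]
    - [0, 0, 0]
  jaw: [40, 40]

```text
time: 11.65
tool_pos: [518.6, -44.7, 176.7]
tcp_rot: [179.9, -0.4, 3.0]
ft_force: [-17.6, 1.9, 29.8]
finger_gap: 43.5
```

```bash
python3 go.py 517.5 -44.3 175 3.0;python3 - <<'E'
from h import *
p,d=cams.snapshot("wrist")
cv2.imwrite("pics/w8z.png",cv2.resize(p[160:300,250:410,::-1],None,fx=5,fy=5,interpolation=cv2.INTER_CUBIC)[:600])
E
```

```text
pos [518.6 -44.7 176.7] rot [179.88  -0.36   3.  ] f [-17.6   1.9  29.8] t 11.65 gap 43.5
rotvec(tool) [ 0.12 -0.36  0.  ]
offset now-frame [-1.1 -0.5  1.7] offset target-frame [-1.1 -0.5  1.7]
```

View pics/w8z.png

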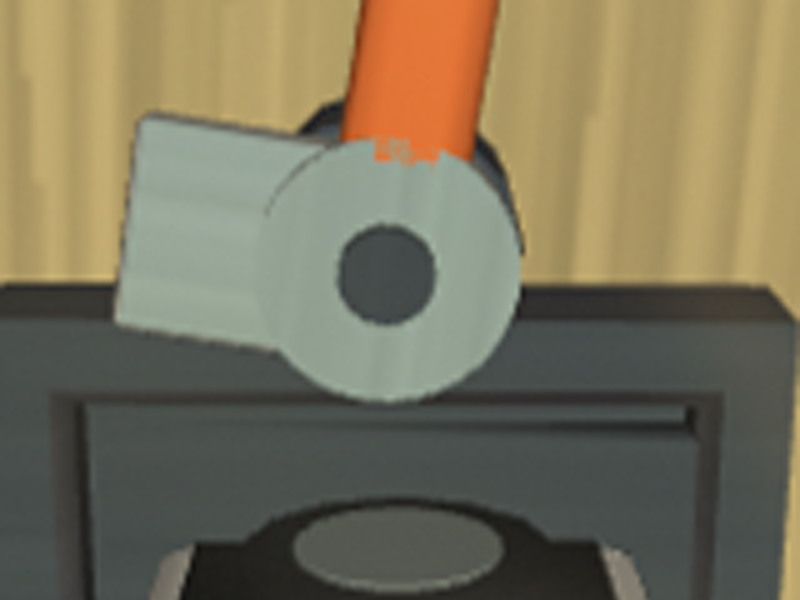

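Request:
jog_arm:
  offset:
    - [-0.5, 0, -2]
    - [-1.5, 0, -1]
    - [-0.5, 0, 0]
  delta_rot:
    - [0, -0.3, 0]
    - [0, 0, 0]
    - [0, 0, 0]
  jaw: [40, 40, 40]

```text
time: 12.0
tool_pos: [516.3, -44.9, 180.2]
tcp_rot: [179.9, -0.1, 3.0]
ft_force: [-0.5, 0.5, -2.0]
finger_gap: 43.4
```

```bash
python3 go.py 517.2 -44.3 175 3.0
```

```text
pos [516.3 -44.9 180.2] rot [ 1.7986e+02 -1.2000e-01  3.0100e+00] f [-0.5  0.5 -2. ] t 12.0 gap 43.4
rotvec(tool) [ 0.14 -0.12  0.01]
offset now-frame [ 1.  -0.5  5.2] offset target-frame [ 1.  -0.5  5.2]
```

Request:
jog_arm:
  offset:
    - [0, 0, 3]
    - [0, 0, 3]
  delta_rot:
    - [0, 0, 0]
    - [0, 0, 0]
  jaw: [40, 40]

```text
time: 12.2
tool_pos: [516.6, -45.0, 176.6]
tcp_rot: [179.8, -0.2, 3.0]
ft_force: [-21.6, 3.5, 43.9]
finger_gap: 43.1
```

```bash
python3 go.py 517 -44.3 175 3.0;python3 - <<'E'
from h import *
p,d=cams.snapshot("wrist")
cv2.imwrite("pics/w9z.png",cv2.resize(p[160:300,250:410,::-1],None,fx=5,fy=5,interpolation=cv2.INTER_CUBIC)[:600])
E
```

```text
pos [516.6 -45.  176.6] rot [179.84  -0.19   3.01] f [-21.6   3.5  43.9] t 12.2 gap 43.1
rotvec(tool) [ 0.16 -0.19  0.01]
offset now-frame [ 0.5 -0.7  1.6] offset target-frame [ 0.5 -0.7  1.6]
```

View pics/w9z.png

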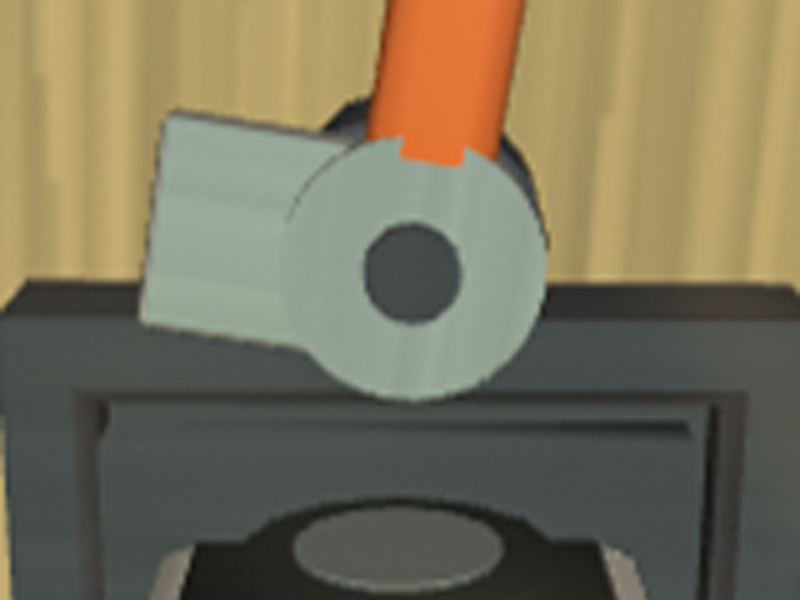

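Request:
jog_arm:
  offset:
    - [0.5, 0, 0]
    - [0, 0, 0]
  delta_rot:
    - [0, 0, 0]
    - [0, 0, 0]
  jaw: [40, 40]

```text
time: 12.45
tool_pos: [517.2, -45.0, 177.1]
tcp_rot: [179.8, -0.2, 3.0]
ft_force: [0.1, 0.2, -2.3]
finger_gap: 43.6
```

```bash
python3 go.py 517 -44.3 175 3.0;python3 - <<'E'
from h import *
p,d=cams.snapshot("wrist");M=cams.camera_model("wrist")
print(deproj("wrist",d,[(300,330),(330,330),(350,330),(300,355),(330,360),(330,250),(330,225),(295,250),(380,250),(265,230),(405,230)],M)[:,2].round(1))
p,d=cams.snapshot("scene");cv2.imwrite("pics/s9.png",cv2.resize(p[130:240,250:370,::-1],None,fx=5,fy=5,interpolation=cv2.INTER_CUBIC))
E
```

```text
pos [517.2 -45.  177.1] rot [179.83  -0.24   3.01] f [ 0.1  0.2 -2.3] t 12.45 gap 43.6
rotvec(tool) [ 0.17 -0.24  0.01]
offset now-frame [-0.2 -0.7  2.1] offset target-frame [-0.2 -0.7  2.1]
[210.1 211.  210.8 210.2 210.  166.9 177.6 168.8 168.8 166.9 167. ]
```

View pics/s9.png

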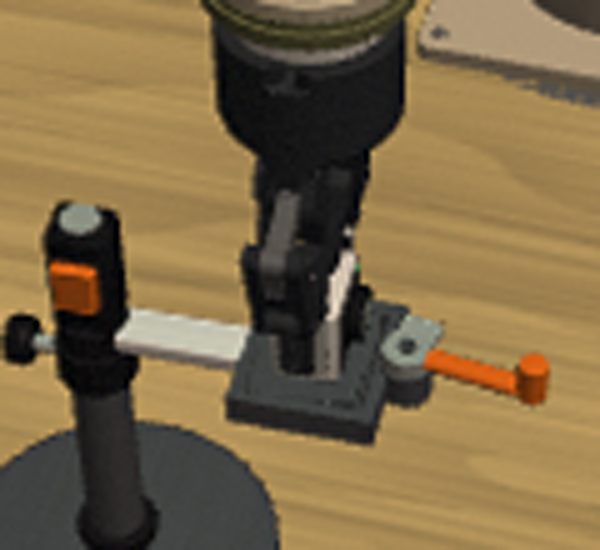

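Request:
jog_arm:
  offset:
    - [0, 0, 0]
    - [0, 0, 0]
    - [0, 0, 0]
    - [0, 0, 0]
    - [0, 0, -5]
    - [0, 0, -20]
    - [0, 0, -30]
    - [0, 0, -30]
    - [0, 0, 0]
  delta_rot:
    - [0, 0, 0]
    - [0, 0, 0]
    - [0, 0, 0]
    - [0, 0, 0]
    - [0.2, -0.2, 0]
    - [0, 0, 0]
    - [0, 0, 0]
    - [0, 0, 0]
    - [0, 0, 0]
  jaw: [60, 80, 90, 90, 90, 90, 90, 90, 90]

```text
time: 13.45
tool_pos: [515.8, -44.9, 263.2]
tcp_rot: [-179.9, 0.3, 3.0]
ft_force: [-0.2, -0.6, -0.4]
finger_gap: 76.8
```

```bash
python3 go.py 517 -44.3 260 3.0;python3 - <<'E'
from h import *
import pickle
s=monitor.sense();M=cams.camera_model("wrist");p,d=cams.snapshot("wrist")
pickle.dump((M,p,d,s),open("pics/w10.pkl","wb"));cv2.imwrite("pics/w10.png",p[:,:,::-1])
print(deproj("wrist",d,[(310,300),(340,300),(300,320),(330,320)],M).round(1))
E
```

```text
pos [515.8 -44.9 263.2] rot [-179.86    0.3     3.01] f [-0.2 -0.6 -0.4] t 13.45 gap 76.8
rotvec(tool) [-0.14  0.3   0.01]
offset now-frame [ 1.2 -0.5  3.1] offset target-frame [ 1.2 -0.5  3.2]
[[ 496.5 -169.1   11.7]
 [ 525.1  -92.6  163.1]
 [ 485.1 -196.4   13.2]
 [ 518.4 -109.   164.8]]
```

View pics/w10.png

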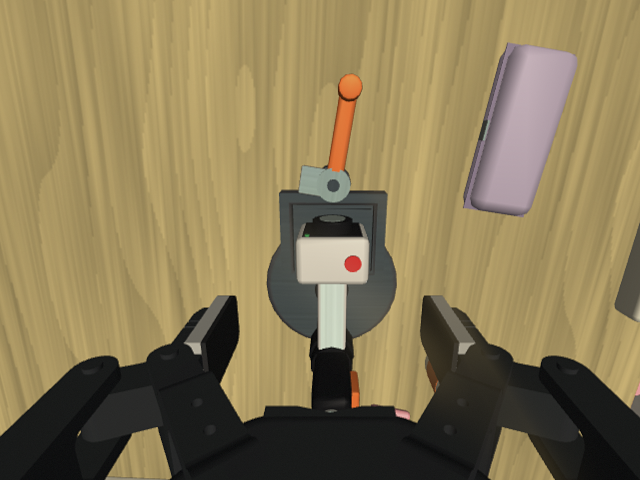

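```bash
python3 go.py 556 56 263 3.0; python3 - <<'E'
import numpy as np
h=np.array([515,-4.2])
for f in [70,84,95,105,115,125,135,145,155,165,175,182,184]:
    p=np.radians(f);k=h+58*np.array([np.cos(p),np.sin(p)])
    d=7+14.5*abs(np.sin(p))+11*abs(np.cos(p));c=k+d*np.array([np.sin(p),-np.cos(p)])
    print(f,k.round(1),c.round(1))
E
```

```text
pos [515.1 -44.8 260.9] rot [-179.82    0.44    3.01] f [-0.6 -0.2  0.1] t 13.5 gap 76.4
rotvec(tool) [-0.18  0.44  0.01]
offset now-frame [ 46.1 -98.5  -2.1] offset target-frame [ 46.2 -98.5  -2.1]
70 [534.8  50.3] [557.8  42. ]
84 [521.1  53.5] [543.5  51.1]
95 [509.9  53.6] [532.3  55.5]
105 [500.   51.8] [523.  58.]
115 [490.5  48.4] [513.   58.8]
125 [481.7  43.3] [502.4  57.8]
135 [474.   36.8] [491.7  54.5]
145 [467.5  29.1] [481.4  49. ]
155 [462.4  20.3] [472.2  41.2]
165 [459.   10.8] [464.5  31.5]
175 [457.2   0.9] [458.9  20. ]
182 [457.   -6.2] [456.4  12.3]
184 [457.1  -8.2] [455.8  10.7]
```

Request:
jog_arm:
  offset:
    - [10, -20, 0]
    - [15, -40, 0]
    - [15, -40, 0]
    - [0, 0, 0]
  delta_rot:
    - [0, 0.3, 0]
    - [0, 0, 0]
    - [0, 0, 0]
    - [0, 0, 0]
  jaw: [50, 0, 0, 0]

```text
time: 13.9
tool_pos: [549.9, 59.0, 258.5]
tcp_rot: [-179.8, 0.3, 2.8]
ft_force: [-0.6, -0.9, 0.1]
finger_gap: 18.6
```

```bash
python3 go.py 556 56 172 3.0
```

```text
pos [549.9  59.  258.5] rot [-179.8     0.29    2.75] f [-0.6 -0.9  0.1] t 13.9 gap 18.6
rotvec(tool) [-0.2   0.29 -0.25]
offset now-frame [ 6.4  3.6 86.4] offset target-frame [ 5.9  3.3 86.5]
```

Request:
jog_arm:
  offset:
    - [8, 5, 10]
    - [0, 0, 25]
    - [0, 0, 25]
    - [0, 0, 20]
    - [0, 0, 5]
    - [0, 0, 0]
  delta_rot:
    - [-0.2, 0.3, -0.2]
    - [0, 0, 0]
    - [0, 0, 0]
    - [0, 0, 0]
    - [0, 0, 0]
    - [0, 0, 0]
  jaw: [0, 0, 0, 0, 0, 0]

```text
time: 14.5
tool_pos: [557.2, 49.6, 163.7]
tcp_rot: [179.9, 0.3, 3.0]
ft_force: [-0.9, 0.1, 0.6]
finger_gap: -0.0
```

```bash
python3 go.py 544 51 172 3.0;python3 - <<'E'
from h import *
p,d=cams.snapshot("wrist");cv2.imwrite("pics/w11.png",p[:,:,::-1])
E
```

```text
pos [557.2  49.6 163.7] rot [179.86   0.3    2.96] f [-0.9  0.1  0.6] t 14.5 gap -0.0
rotvec(tool) [ 0.14  0.3  -0.04]
offset now-frame [-13.1  -2.1  -8.2] offset target-frame [-13.1  -2.1  -8.3]
```

View pics/w11.png

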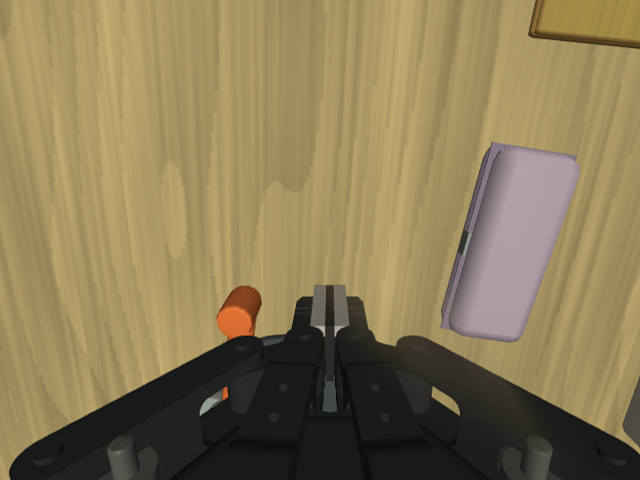

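Request:
jog_arm:
  offset:
    - [-14, -2, -4]
    - [-11, -5, 0]
    - [-9, -3, 0]
    - [-10, -1.5, 0]
    - [-11, 0.5, 0]
    - [0, 0, 0]
  delta_rot:
    - [0, 0.2, 0]
    - [0, 0, 0]
    - [0, 0, 0]
    - [0, 0, 0]
    - [0, 0, 0]
    - [0, 0, 0]
  jaw: [0, 0, 0, 0, 0, 0]

```text
time: 15.15
tool_pos: [502.3, 57.1, 172.9]
tcp_rot: [179.8, -0.5, 2.9]
ft_force: [0.1, -0.9, 0.4]
finger_gap: -0.0
```

```bash
python3 go.py 502 58 168 3.0;python3 - <<'E'
from h import *
p,d=cams.snapshot("wrist");cv2.imwrite("pics/w12.png",p[:,:,::-1])
E
```

```text
pos [502.3  57.1 172.9] rot [179.79  -0.47   2.89] f [ 0.1 -0.9  0.4] t 15.15 gap -0.0
rotvec(tool) [ 0.21 -0.47 -0.11]
offset now-frame [-0.3 -1.   4.9] offset target-frame [-0.3 -1.   4.9]
```

View pics/w12.png

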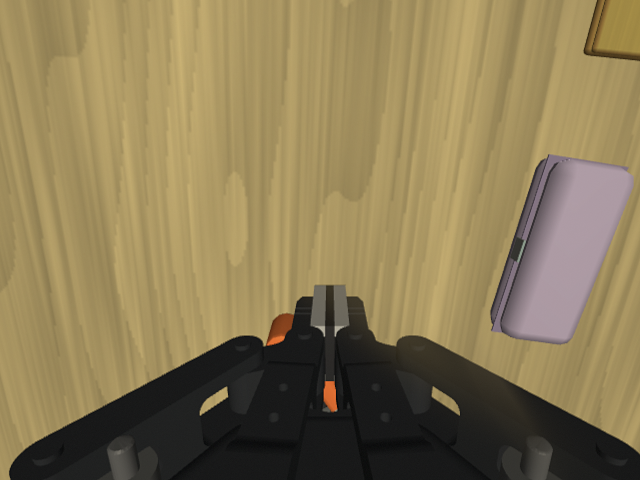

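Request:
jog_arm:
  offset:
    - [-10.7, 3, 3]
    - [-10.8, 5, 1]
    - [-9.4, 7.5, 1]
    - [-8, 9, 1]
    - [-6, 11, 1]
    - [-3, 8, 1]
    - [0, 0, 0]
  delta_rot:
    - [0, -0.3, 0]
    - [0, 0, 0]
    - [0, 0, 0]
    - [0, 0, 0]
    - [0, 0, 0]
    - [0, 0, 0]
    - [0, 0, 0]
  jaw: [0, 0, 0, 0, 0, 0, 0]

```text
time: 15.9
tool_pos: [455.8, 11.0, 165.3]
tcp_rot: [-179.8, -0.4, 3.0]
ft_force: [4.7, 13.2, 0.6]
finger_gap: -0.0
```

```bash
python3 go.py 456 10 170 3.0;python3 - <<'E'
from h import *
p,d=cams.snapshot("wrist");cv2.imwrite("pics/w13.png",p[:,:,::-1])
p,d=cams.snapshot("scene");cv2.imwrite("pics/s13.png",cv2.resize(p[130:240,250:390,::-1],None,fx=5,fy=5,interpolation=cv2.INTER_CUBIC))
E
```

```text
pos [455.8  11.  165.3] rot [-179.82   -0.43    2.99] f [ 4.7 13.2  0.6] t 15.9 gap -0.0
rotvec(tool) [-0.18 -0.43 -0.01]
offset now-frame [ 0.2  1.  -4.7] offset target-frame [ 0.2  1.  -4.7]
```

View pics/w13.png

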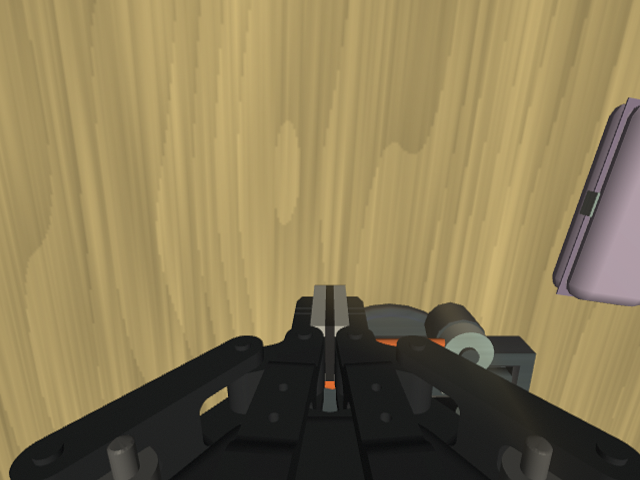

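View pics/s13.png

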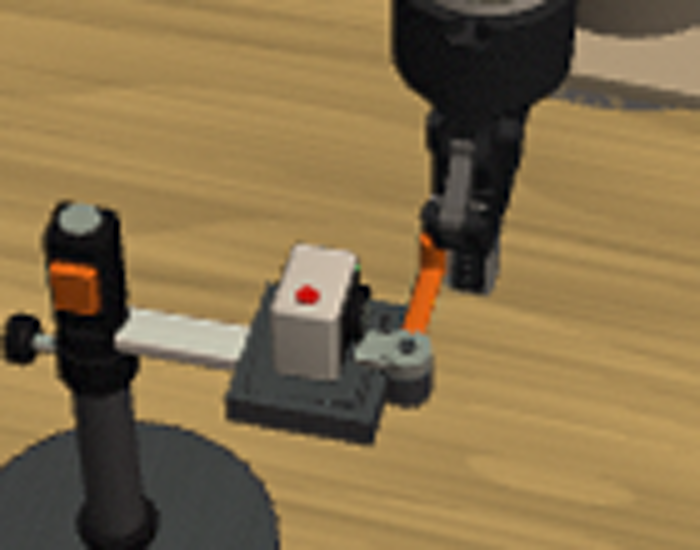

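Request:
jog_arm:
  offset:
    - [0, 3, 0]
    - [0, -15, 0]
    - [0, -15, -15]
    - [0, 0, -40]
    - [0, 0, -40]
    - [20, 30, 0]
    - [20, 40, 0]
    - [0, 0, 0]
  delta_rot:
    - [0, 0, 0]
    - [0, -0.4, 0]
    - [0, 0, 0]
    - [0, 0, 0]
    - [0, 0, 0]
    - [0, 0, 0]
    - [0, 0, 0]
    - [0, 0, 0]
  jaw: [0, 0, 0, 0, 50, 100, 100, 100]

```text
time: 16.8
tool_pos: [496.6, -33.6, 261.4]
tcp_rot: [-179.6, 0.3, 3.0]
ft_force: [-0.2, 0.4, -0.1]
finger_gap: 57.9
```

```bash
python3 go.py 522.5 -148.7 270 3.0;python3 - <<'E'
from h import *
p,d=cams.snapshot("wrist");cv2.imwrite("pics/w14.png",p[:,:,::-1])
p,d=cams.snapshot("scene");cv2.imwrite("pics/s14.png",cv2.resize(p[130:240,250:390,::-1],None,fx=5,fy=5,interpolation=cv2.INTER_CUBIC))
E
```

```text
pos [496.6 -33.6 261.4] rot [-179.58    0.28    3.02] f [-0.2  0.4 -0.1] t 16.8 gap 57.9
rotvec(tool) [-0.42  0.28  0.02]
offset now-frame [ 19.8 116.2  -9.5] offset target-frame [ 19.8 116.3  -8.6]
```

View pics/w14.png

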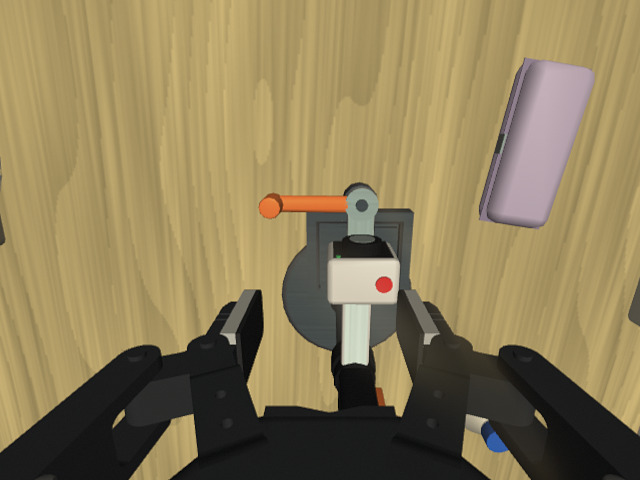

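View pics/s14.png

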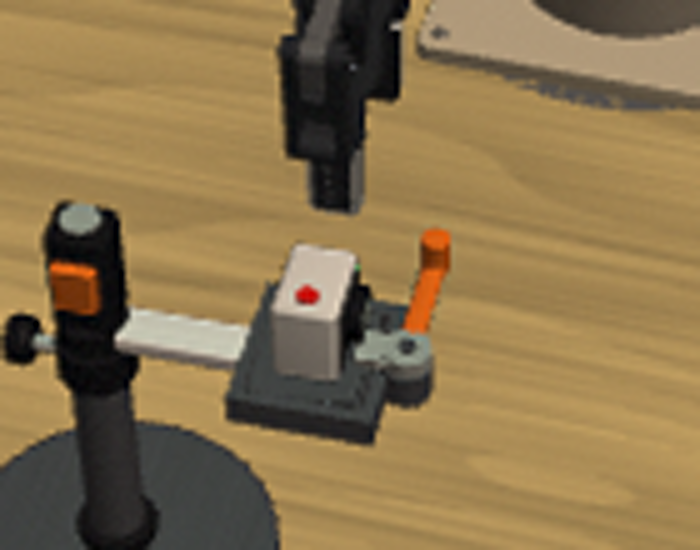

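Request:
jog_arm:
  offset:
    - [5, 30, -10]
    - [5, 40, 0]
    - [7, 40, 0]
    - [2, 6, 0]
    - [0, 0, 0]
  delta_rot:
    - [-0.4, 0.3, 0]
    - [0, 0, 0]
    - [0, 0, 0]
    - [0, 0, 0]
    - [0, 0, 0]
  jaw: [70, 70, 70, 70, 70]

```text
time: 17.4
tool_pos: [517.8, -145.4, 268.2]
tcp_rot: [-179.7, 0.4, 3.3]
ft_force: [0.2, -0.0, 0.2]
finger_gap: 59.6
```

```bash
python3 go.py 522.5 -148.7 200 3.0;python3 - <<'E'
from h import *
p,d=cams.snapshot("wrist");cv2.imwrite("pics/w15.png",p[:,:,::-1])
E
```

```text
pos [ 517.8 -145.4  268.2] rot [-179.66    0.36    3.28] f [ 0.2 -0.   0.2] t 17.4 gap 59.6
rotvec(tool) [-0.34  0.36  0.28]
offset now-frame [ 4.9  3.9 68.1] offset target-frame [ 4.5  3.5 68.2]
```

View pics/w15.png

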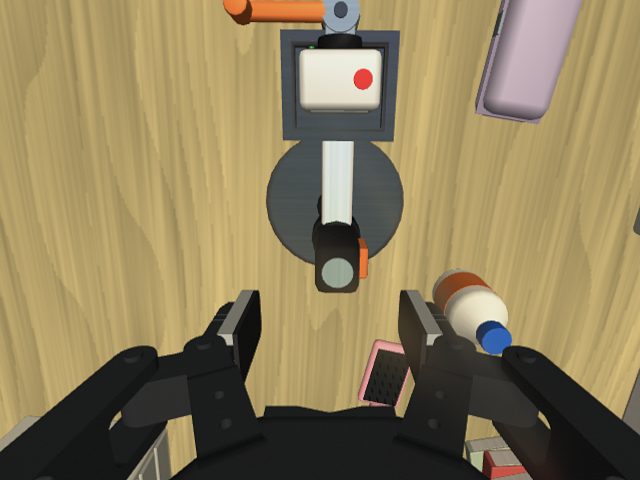

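```bash
python3 - <<'E'
from h import *
p,d=cams.snapshot("wrist");M=cams.camera_model("wrist")
C=cloud("wrist",d,M);v,u=np.mgrid[:480,:640]
w=(u>300)&(u<380)&(v>225)&(v<300)
m=w&(C[...,2]>219)&(C[...,2]<228);c=max(cv2.findContours(m.astype(np.uint8),0,2)[0],key=cv2.contourArea)
print(cv2.minAreaRect(plane("wrist",c[:,0],222,M)[:,:2].astype(np.float32)),np.median(C[...,2][m]))
m=w&(C[...,2]>195)&(p[...,0]>150)&(p[...,1]<130)&(p[...,2]<80);print("button",C[m].min(0),C[m].max(0),m.sum())
E
python3 go.py 522.5 -148.7 200 3.0
```

```text
((521.4025268554688, -146.84666442871094), (23.8668270111084, 27.91623306274414), 1.3160611391067505) 221.60086294184845
button [ 534.70746174 -156.89591156  198.43756364] [ 540.69835094 -137.31070642  216.93705979] 238
pos [ 517.8 -144.4  268.3] rot [-179.67    0.34    3.36] f [-0.1  0.3 -0.3] t 17.5 gap 60.0
rotvec(tool) [-0.33  0.34  0.36]
offset now-frame [ 4.9  5.  68.3] offset target-frame [ 4.5  4.6 68.3]
```

Request:
jog_arm:
  offset:
    - [4.5, 3.5, 10]
    - [0, 0, 25]
    - [0, 0, 25]
    - [0, 0, 10]
    - [0, 0, 0]
  delta_rot:
    - [-0.3, 0.3, 0.3]
    - [0, 0, 0]
    - [0, 0, 0]
    - [0, 0, 0]
    - [0, 0, 0]
  jaw: [70, 70, 70, 70, 70]

```text
time: 18.0
tool_pos: [523.1, -141.9, 195.1]
tcp_rot: [-180.0, -0.1, 3.4]
ft_force: [0.1, 0.7, -0.5]
finger_gap: 59.6
```

```bash
python3 go.py 522.3 -147.3 183 3.0
```

```text
pos [ 523.1 -141.9  195.1] rot [-1.80e+02 -1.10e-01  3.39e+00] f [ 0.1  0.7 -0.5] t 18.0 gap 59.6
rotvec(tool) [-0.   -0.11  0.39]
offset now-frame [-1.1  5.3 12. ] offset target-frame [-1.1  5.4 12.1]
```

Request:
jog_arm:
  offset:
    - [-1, 5.4, 5]
    - [0, 0, 6]
    - [0, 0, 2]
    - [0, 0, 0]
  delta_rot:
    - [0, 0, 0.4]
    - [0, 0, 0]
    - [0, 0, 0]
    - [0, 0, 0]
  jaw: [70, 70, 70, 70]

```text
time: 18.4
tool_pos: [523.7, -147.5, 183.7]
tcp_rot: [179.9, -0.3, 3.0]
ft_force: [-0.5, 0.2, -0.1]
finger_gap: 60.3
```

```bash
python3 go.py 522.3 -147.3 183 3.0;python3 - <<'E'
from h import *
p,d=cams.snapshot("wrist");cv2.imwrite("pics/w16.png",p[:,:,::-1])
E
```

```text
pos [ 523.7 -147.5  183.7] rot [179.92  -0.29   3.02] f [-0.5  0.2 -0.1] t 18.4 gap 60.3
rotvec(tool) [ 0.08 -0.29  0.02]
offset now-frame [-1.4 -0.3  0.7] offset target-frame [-1.4 -0.3  0.7]
```

View pics/w16.png

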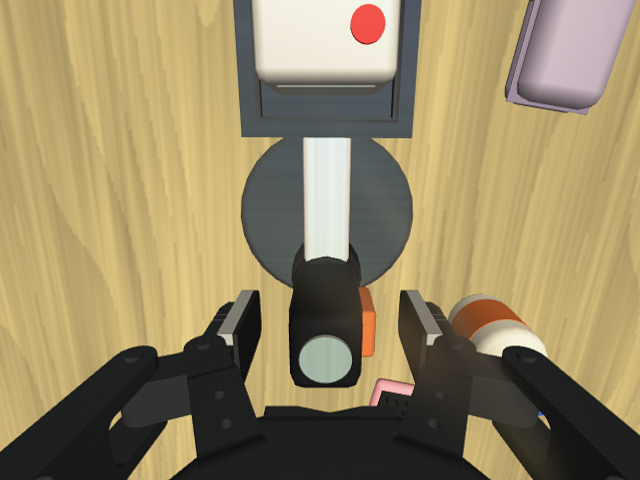

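Request:
jog_arm:
  offset:
    - [-1.2, 0, 0]
    - [0, 0, 0]
    - [0, 0, 0]
    - [0, 0, 0]
    - [0, 0, 0]
    - [0, 0, 0]
    - [0, 0, 0]
    - [0, 0, 0]
  delta_rot:
    - [0, -0.3, 0]
    - [0, 0, 0]
    - [0, 0, 0]
    - [0, 0, 0]
    - [0, 0, 0]
    - [0, 0, 0]
    - [0, 0, 0]
    - [0, 0, 0]
  jaw: [60, 40, 20, 20, 20, 20, 20, 20]
  newtons: 70

```text
time: 19.25
tool_pos: [522.1, -148.0, 185.5]
tcp_rot: [179.9, 0.0, 2.9]
ft_force: [-1.6, 0.5, -0.4]
finger_gap: 25.1
```

```bash
python3 go.py 522.3 -147.3 183 3.0
```

```text
pos [ 522.1 -148.   185.5] rot [1.799e+02 3.000e-02 2.950e+00] f [-1.6  0.5 -0.4] t 19.25 gap 25.1
rotvec(tool) [ 0.1   0.03 -0.05]
offset now-frame [ 0.2 -0.7  2.5] offset target-frame [ 0.2 -0.7  2.5]
```

```bash
python3 - <<'E'
from h import *
p,d=cams.snapshot("wrist");cv2.imwrite("pics/w17.png",p[:,:,::-1])
p,d=cams.snapshot("scene");cv2.imwrite("pics/s17.png",cv2.resize(p[130:240,220:360,::-1],None,fx=5,fy=5,interpolation=cv2.INTER_CUBIC))
E
```

```text
(no output)
```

View pics/w17.png

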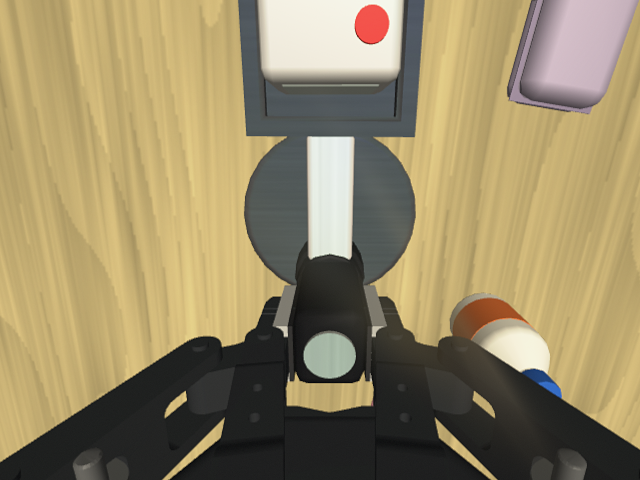

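View pics/s17.png

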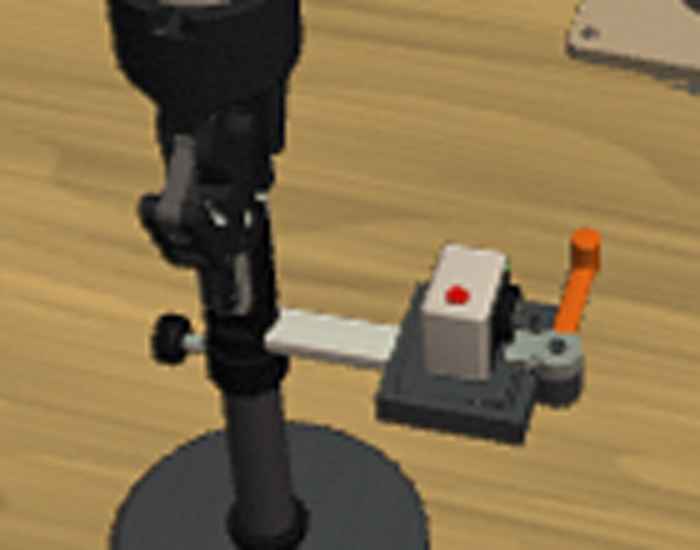

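Gripped with the button covered. Start the lift gently.

Request:
jog_arm:
  offset:
    - [0, 0, -4]
    - [0, 0, -6]
    - [0, 0, -6]
    - [0, 0, 0]
  delta_rot:
    - [0, 0, 0]
    - [0, 0, 0]
    - [0, 0, 0]
    - [0, 0, 0]
  jaw: [20, 20, 20, 20]

```text
time: 19.75
tool_pos: [522.1, -148.0, 200.3]
tcp_rot: [179.9, 0.1, 2.9]
ft_force: [1.1, -0.5, -6.2]
finger_gap: 25.3
```

```bash
python3 go.py 522.3 -147.3 183 3.0;python3 - <<'E'
from h import *
p,d=cams.snapshot("wrist");M=cams.camera_model("wrist");cv2.imwrite("pics/w18.png",p[:,:,::-1])
print(deproj("wrist",d,[(330,20),(330,60),(260,110),(330,200),(330,355)],M).round(1))
p,d=cams.snapshot("scene");cv2.imwrite("pics/s18.png",cv2.resize(p[130:240,220:360,::-1],None,fx=5,fy=5,interpolation=cv2.INTER_CUBIC))
E
```

```text
pos [ 522.1 -148.   200.3] rot [1.7993e+02 9.0000e-02 2.9400e+00] f [ 1.1 -0.5 -6.2] t 19.75 gap 25.3
rotvec(tool) [ 0.07  0.09 -0.06]
offset now-frame [ 0.3 -0.7 17.3] offset target-frame [ 0.2 -0.6 17.3]
[[ 516.2  -44.2  224.3]
 [ 516.8  -55.   225.5]
 [ 487.5  -68.   181.8]
 [ 519.5 -105.9  178.6]
 [ 521.7 -149.4  236.6]]
```

View pics/s18.png

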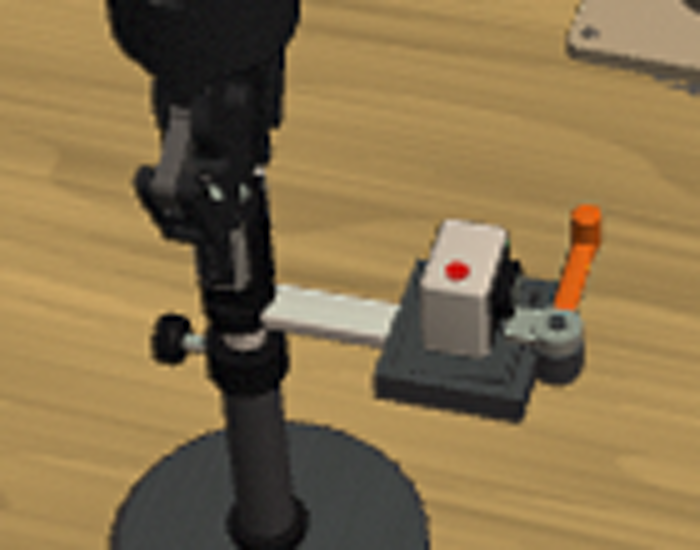

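Request:
jog_arm:
  offset:
    - [0, 0, -8]
    - [0, 0, -8]
    - [0, 0, -8]
    - [0, 0, -8]
    - [0, 0, -8]
    - [0, 0, -8]
    - [0, 0, -8]
    - [0, 0, 0]
  delta_rot:
    - [0, 0, 0]
    - [0, 0, 0]
    - [0, 0, 0]
    - [0, 0, 0]
    - [0, 0, 0]
    - [0, 0, 0]
    - [0, 0, 0]
    - [0, 0, 0]
  jaw: [20, 20, 20, 20, 20, 20, 20, 20]

```text
time: 20.65
tool_pos: [522.1, -148.0, 258.4]
tcp_rot: [179.9, 0.1, 2.9]
ft_force: [-0.4, -0.9, -6.1]
finger_gap: 25.3
```

```bash
python3 go.py 522.3 -148 277 3.0
```

```text
pos [ 522.1 -148.   258.4] rot [1.7993e+02 1.0000e-01 2.9400e+00] f [-0.4 -0.9 -6.1] t 20.65 gap 25.3
rotvec(tool) [ 0.07  0.1  -0.06]
offset now-frame [  0.2   0.1 -18.6] offset target-frame [  0.2   0.  -18.6]
```

Request:
jog_arm:
  offset:
    - [0, 0, -6]
    - [0, 0, -6]
    - [0, 0, -4]
    - [0, 0, -3]
  delta_rot:
    - [0, 0, 0]
    - [0, 0, 0]
    - [0, 0, 0]
    - [0, 0, 0]
  jaw: [20, 20, 20, 20]

```text
time: 21.05
tool_pos: [522.0, -147.9, 275.7]
tcp_rot: [180.0, 0.2, 2.9]
ft_force: [13.7, -5.8, -35.5]
finger_gap: 25.2
```

```bash
python3 go.py 522.3 -148 277 3.0
```

```text
pos [ 522.  -147.9  275.7] rot [179.98   0.2    2.93] f [ 13.7  -5.8 -35.5] t 21.05 gap 25.2
rotvec(tool) [ 0.02  0.2  -0.07]
offset now-frame [ 0.3  0.1 -1.3] offset target-frame [ 0.3  0.1 -1.3]
```

Request:
jog_arm:
  offset:
    - [0, 0, -1]
    - [0, 0, -1]
    - [0, 0, -1]
  delta_rot:
    - [0, 0, 0]
    - [0, 0, 0]
    - [0, 0, 0]
  jaw: [20, 20, 20]

```text
time: 21.35
tool_pos: [521.9, -147.9, 275.6]
tcp_rot: [-180.0, 0.3, 2.9]
ft_force: [3.9, -2.4, -15.3]
finger_gap: 25.0
```

```bash
python3 go.py 522.3 -148 277 3.0;python3 - <<'E'
from h import *
p,d=cams.snapshot("wrist");M=cams.camera_model("wrist");cv2.imwrite("pics/w20.png",p[:,:,::-1])
print(deproj("wrist",d,[(330,20),(330,60),(260,110),(330,200),(330,355)],M).round(1))
p,d=cams.snapshot("scene");cv2.imwrite("pics/s20.png",cv2.resize(p[90:240,220:370,::-1],None,fx=4,fy=4,interpolation=cv2.INTER_CUBIC))
E
python3 go.py 522.3 -148 277 3.0
```

```text
pos [ 521.9 -147.9  275.6] rot [-179.96    0.32    2.92] f [  3.9  -2.4 -15.3] t 21.35 gap 25.0
rotvec(tool) [-0.04  0.32 -0.08]
offset now-frame [ 0.3  0.1 -1.4] offset target-frame [ 0.4  0.1 -1.4]
[[ 516.3  -44.7  302.1]
 [ 516.8  -54.8  300.1]
 [ 487.2  -67.9  256.9]
 [ 519.3 -105.9  253.6]
 [ 521.7 -149.   312.9]]
pos [ 522.  -147.9  275.6] rot [-179.96    0.32    2.93] f [  5.   -1.7 -13.9] t 21.45 gap 25.1
rotvec(tool) [-0.04  0.32 -0.07]
offset now-frame [ 0.3  0.1 -1.4] offset target-frame [ 0.3  0.1 -1.4]
```

View pics/s20.png

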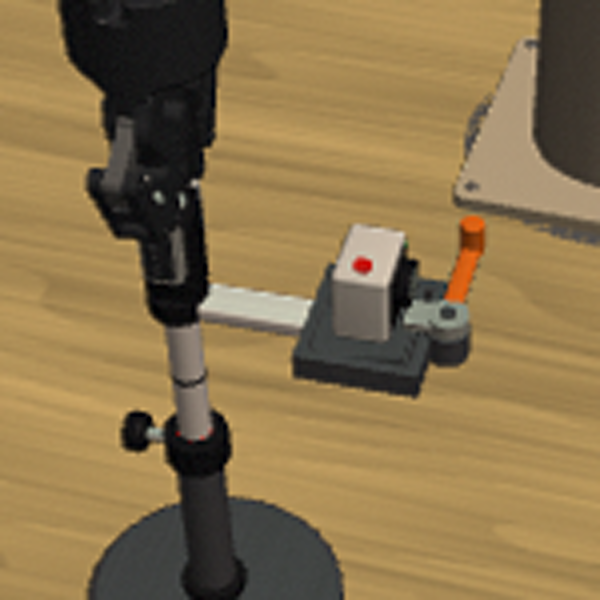

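View pics/w20.png

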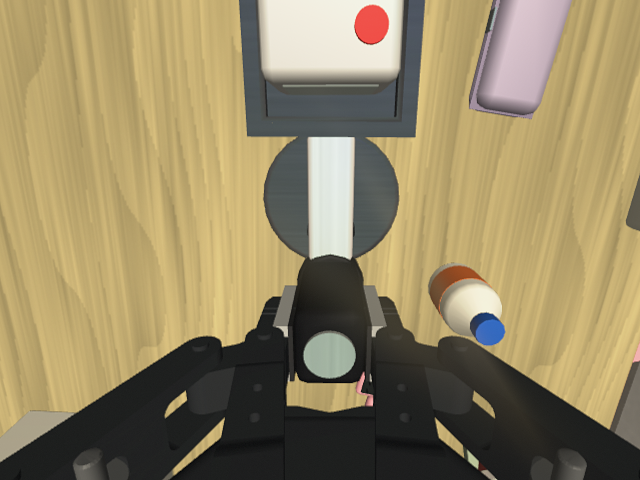

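```bash
python3 -c "
from bench import r,monitor
print(r.hand_in());s=monitor.sense();print(s['tool_pos'],s['ft_force'],s['finger_gap'],s['time'])"
```

```text
the job is handed in; nothing more can be done
None
the job is handed in; nothing more can be done
```

The job is done and handed in. The camera is clamped with its lens away from the column. The column is at the second stop, and the fingers still hold the grip squeezed. It took about 21.5 s of the 67 s allowed, and I got no verdict back at hand-in.

- **Camera:** I gripped it by its flanks and lowered it into the pocket. Depth showed the plate about 2 mm above the clamp rim, as a fully seated plate should be.
- **Contact force:** Twice during the lowering the wrist force rose, to about 30 N and then 44 N, with roughly 20 N sideways. I first read that as fouling the pocket wall and backed off. Both contacts came at the fully seated height, so it was most likely the plate pressing on the pocket floor.
- **Lever:** I swung it until it met its end stop at about 13 N. Afterwards the picture showed its arm square to the pocket.
- **Column:** I pulled it up until it hit the solid stop, 90 mm by both the arm's position and the clamp's depth reading. The red ring showed just above the collar.
- **Final hold:** The fingers grip at a 70 N setting with about 14 N of upward pull remaining.
- **Release button:** I could not see its travel directly. The finger gap read 25 mm where 27 mm is expected with the button in. It must be pressed, because the column passed both catches freely.
- **Other objects:** I did not notice any of them move in the pictures, though I made no separate measurement of them at the end.

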